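Swap the boards in the bar's board dryer and wind its timer

ROBOT

A 6-joint arm with a two-finger parallel gripper is mounted at the origin on the work surface. World frame = base frame: x ahead of the robot, y to its left, z up, the work surface at z = 0. Lengths are in m, angles in rad, forces in N, time in s.
With the tool pointing down it reaches from about 0.275 to 0.825 m from the base axis. Payload 4.9 kg.
Tool frame: the origin (TCP) lies at the very end of the fingers, on their centre line; the grasp point (between the pads) lies 19 mm behind it (ctrl.tcp_to_grasp is the y of the grasp point in the tool frame, in m); y points along the fingers, x is the direction in which the jaws open and shut, and the axes are right-handed (so a half turn about y gives the same grasp; the last joint's range is limited). The gripper opens to 85 mm and grips with 20 to 120 N. Pads are 22 mm wide; open, the fingers measure 114 mm over their backs; the gripper's body (76 mm by 85 mm) begins 54 mm behind the grasp point. The pads swing forward as they close: fully open they stand 13 mm farther back than shut.
Start: joints at [-1.275, 0.326, -0.193, 1.052, 0, 1.437], TCP at [0.229, -0.5, 0.231] pointing down, gripper open.
Joint ranges: [-2.65, 2.65], [-0.97, 1.79], [-1.3, 1.35], [-1.93, 2.1], [-1.47, 1.37], [-3.14, 3.14]. Speed limits (rad/s): [2.57, 2.57, 3.14, 3.14, 3.14, 3.14].

INTERFACE

Orientations are given as a unit quaternion [x, y, z, w].
In Python, from plant import status, cams, job, ctrl gives the robot as it stands.
- The arm moves only by the tool play_rows, never from a script. Its argument "motion" is a list of rows, each a list of 4 numbers: the shift along the tool's x, y, z in m, then the turn about the tool's y in degrees. In form: [[tx, ty, tz, roll], ...]. A call has exactly 8 rows; each row is the pose to reach, as a shift and turn from the pose commanded when the call began, along the tool's axes at that moment; what a row does not reach only later rows make up. A row lasts 1/12 s, in which the tool goes at most 41.7 mm and 7.16 degrees, less where a joint would pass 70% of its speed; a pose out of reach is approached as far as the arm can. A call with a gripper value outside its range is refused whole. "claw" is the finger opening in m, from 0 to 0.0854, set as the call begins (left out, the last holds). The fingers move at their own pace and stop on an object; "newtons" is the grip in N (left out, the last holds). Time passes only in rows, so rows that repeat a pose let the fingers close, or fill a call up. It gives the time, the measured TCP pose, the force and the opening at its end, in the units of the state.
- status.sense(): the state, without advancing time (a new reading comes with each control period).
- cams.camera(name): name is "side" or "top"; returns a dict with "color" (400x640x3 uint8, blue, green, red), "fx", "fy", "cx", "cy" (pixels), "cam_to_world" (4x4, takes a point from camera to world coordinates). Camera axes: x right, y down, z forward; pixel columns grow to the right and rows downward; lengths in m; the calibration is good to about 2 mm. A picture is of the moment at which its call begins. There is no depth.
- job.hand_in(): hands the job in, once; it reports no verdict.
The state is a dict: "time": time; "joints": joint angles; "qvel": joint speeds; "effort": joint torques, N m; "tcp_pos": TCP position; "tool_rot": TCP orientation; "force": force on the tool from outside, world axes, zero at the start; "torque": the same for the moment, N m; "grip_width": finger opening in m.
Only numpy, scipy, OpenCV 4.12 (cv2) and the standard library are available. Lean on these libraries where they do the work, as an engineer would, in place of code of your own. Each camera call takes 0.05 s, during which the arm holds its last target.

TASK

The plain board in the dryer is dry: slide it up out of the dryer's slot and stand it, upright and fully down, in the free middle slot of the board rack. Then slide the paddle-shaped board (the one with a handle tab on top) up out of the rack, stand it upright and fully down in the dryer's slot, and last of all wind the dryer's timer key clockwise, turn after turn, until it stops. Lower the boards into the slots without dropping them in, and leave the low board in the rack and the other things on the counter where they are.

Things in the scene. Friction and masses are not known exactly. Their poses are not given: they have to be found in the camera images.
- plain_board: plain rectangular wooden board, 10 thick (x) x 120 wide (y) x 125 tall (z), 120 g; stands upright in the dryer's slot at the start. Origin: centre of its lower edge; z up, x across its thickness. Grip it by the middle of its top edge, fingers closing along x
- paddle_board: paddle-shaped wooden board, 10 thick (x): blade 112 wide (y) x 100 tall with a handle tab 44 wide in the middle of its top, 145 tall overall, 110 g; stands tab up in one of the two end slots of the rack at the start. Origin: centre of its lower edge; z up. Grip it by the tab, fingers closing along x
- low_board: low rectangular wooden board, 10 x 120 x 85 tall, in the other end slot of the rack; stays there. Origin: centre of its lower edge
- rack: fixed white board rack, base 190 (x) x 146 (y), three parallel slots along y at a pitch of 60 in x; slot walls (at the two ends of each slot only) rise to 57 above the counter with flared mouths reaching 66. Origin: centre of its underside on the counter
- rack_slot1 (a point): middle slot of the rack (always free at the start), point at the centre of its floor, 12 above the counter; the slot runs along y, is 18 wide in x (mouth about 34) and 126 long between end rails that rise to 57 above the counter; z up
- dryer: fixed white board dryer, base 100 (x) x 250 (y) x 20 high, with one board slot between two louvred walls, and a timer tower 70 x 70, 110 high, centred 85 along +y from its origin. Origin: centre of its underside on the counter
- dryer_slot (a point): the dryer's slot, point at the centre of its floor, 20 above the counter, 45 along -y from the dryer's origin; the slot runs along y, is 18 wide in x (mouth about 34), 126 long; its walls are 16 thick and rise to 65 above the counter, flared lips to 74; z up
- key_grip (a point): the steel wing key upright on top of the timer tower: a bar 46 long (this point's x) x 10 thick (y), from 116 to 150 above the counter. The point is on the key's turning axis, 135 above the counter; the frame turns with the key
- timer_key (a joint): turn of the timer key in rad: starts at 0 to 0.4, grows clockwise seen from above, stop at 2.6; sprung but stays where it is left; about 0.06 to 0.09 N m to turn
- lime_bowl: white bowl of limes, 110 across, 72 high; bystander. Origin: centre of its underside
- tumbler: glass tumbler, 68 across, 85 high; bystander. Origin: centre of its underside
- shaker: steel cocktail shaker, 76 across, 160 high; bystander. Origin: centre of its underside
- jar: clear glass jar with a lid, 80 across, 120 high; bystander. Origin: centre of its underside
Things that resemble listed ones, but are neither listed nor needed, are in the scene too. What is shaped like the plain_board but purple is not meant.

How it is judged:
On the way, in this order (a step that is already met when the one before it is completed fails the run):
1. the plain board is lifted clear of the dryer's slot (z of plain_board in the frame of dryer_slot above 0.06 m), for 0.1 s.
2. the plain board stands fully down in the rack's middle slot, let go (x of plain_board in the frame of rack_slot1 between -0.009 and 0.009 m and y of plain_board in the frame of rack_slot1 between -0.015 and 0.015 m and z of plain_board in the frame of rack_slot1 between -0.005 and 0.006 m and angle between plain_board's own z axis and vertical below 0.2 rad and contact force between the fingers and plain_board below 0.3 N), for 0.2 s.
3. the paddle board stands fully down in the dryer's slot, let go (x of paddle_board in the frame of dryer_slot between -0.009 and 0.009 m and y of paddle_board in the frame of dryer_slot between -0.015 and 0.015 m and z of paddle_board in the frame of dryer_slot between -0.005 and 0.006 m and angle between paddle_board's own z axis and vertical below 0.2 rad and contact force between the fingers and paddle_board below 0.3 N), for 0.2 s.
4. the timer key is wound to its stop (over 2.3 rad) (value of joint timer_key above 2.3 rad), for 0.2 s.
At the end, for the whole second after the job is handed in: The plain board stands in the rack's middle slot and the paddle board, tab up, in the dryer's slot: each with its lower edge within 6 mm of the slot floor, within 9 mm across and 15 mm along the slot from its centre, within 0.2 rad of upright, released and at rest; the timer key is over 2.3 rad (all of step 2 and all of step 3 and value of joint timer_key above 2.3 rad and linear speed of each of plain_board, paddle_board below 0.02 m/s); the robot touches nothing.
It fails at once if the low board in the rack moved more than 30 mm (distance of low_board from where it was at the start of the episode above 0.03 m).
It fails at once if a bystander on the counter moved more than 30 mm (distance of any of lime_bowl, tumbler, shaker, jar from where it was at the start of the episode above 0.03 m).
It fails at once if plain board dropped into the rack's slot (over 0.65 m/s within 50 mm of its floor) (x of plain_board in the frame of rack_slot1 between -0.02 and 0.02 m and y of plain_board in the frame of rack_slot1 between -0.04 and 0.04 m and z of plain_board in the frame of rack_slot1 between -0.01 and 0.05 m and linear speed of plain_board above 0.65 m/s).
It fails at once if paddle board dropped into the dryer's slot (over 0.65 m/s within 50 mm of its floor) (x of paddle_board in the frame of dryer_slot between -0.02 and 0.02 m and y of paddle_board in the frame of dryer_slot between -0.04 and 0.04 m and z of paddle_board in the frame of dryer_slot between -0.01 and 0.05 m and linear speed of paddle_board above 0.65 m/s).
It also fails if it takes over 72 s, if anything falls off the work surface, if the arm or the gripper's body presses on something with over 40 N, if the wrist force passes 120 N, or if a joint passes its speed limit or range.

## Working session

There is one attempt and no reset: what is moved stays moved. The work goes in short steps, Python scripts to look and compute and a tool call to move; the robot and the scene stay as the last step left them, time stands still between calls to the robot, and variables do not carry over. Pictures are saved under pics/ and viewed, and the job is handed in when it is done.

Besides the shell and the picture viewer there is one more tool, called after "Request:" by a JSON object that holds its "op" and its "data", one argument or row to a line. play_rows: Moves the arm, as the interface text tells. Its arguments: {"type":"object","properties":{"motion":{"type":"array","items":{"type":"array","items":{"type":"number"}}},"claw":{"type":"number"},"newtons":{"type":"number"}},"required":["motion"]}

```bash
ls; mkdir -p pics
python3 - <<'E'
from plant import status,cams,job,ctrl
import cv2
s=status.sense(); print(s)
for n in("side","top"):
    c=cams.camera(n); cv2.imwrite(f"pics/{n}0.png",c["color"]); print(n,c["fx"],c["fy"],c["cx"],c["cy"],c["cam_to_world"])
print(ctrl.tcp_to_grasp)
E
```

```text
pics
{'time': 0.0, 'joints': array([-1.27519128e+00,  3.26925989e-01, -1.93577746e-01,  1.05201334e+00,
       -1.95933385e-06,  1.43655773e+00]), 'qvel': array([ 0.0006862 ,  0.00034654,  0.0012167 , -0.00054176, -0.00016816,
       -0.00050281]), 'effort': array([ 3.83358374e-04, -4.43401408e+01,  2.62437826e+01,  1.54559256e-02,
       -1.80714542e-04,  1.22876199e-05]), 'tcp_pos': array([ 0.22902008, -0.49940896,  0.23051392]), 'tool_rot': array([-0.59473825,  0.38232477, -0.38139696,  0.59552543]), 'force': array([-0.59018465, -0.20092239,  0.13506699]), 'torque': array([0.01669962, 0.00541347, 0.00987968]), 'grip_width': 0.08531494134470119}
side 439.60633186137875 439.60633186137875 324.5914591998729 203.50322839148987 [[-0.69266147 -0.39560816  0.60308729 -0.18317486]
 [-0.721068    0.39925204 -0.56626738  0.68819687]
 [-0.01676384 -0.82709854 -0.56180689  0.79002629]
 [ 0.          0.          0.          1.        ]]
top 480.07633572080675 480.07633572080675 325.4600251744015 199.44205701854563 [[ 0.02890597 -0.99043284  0.13493416  0.3511184 ]
 [-0.99946709 -0.03068609 -0.01113095  0.00221807]
 [ 0.01516506 -0.13454051 -0.99079204  1.37608926]
 [ 0.          0.          0.          1.        ]]
-0.0187
```

View pics/side0.png

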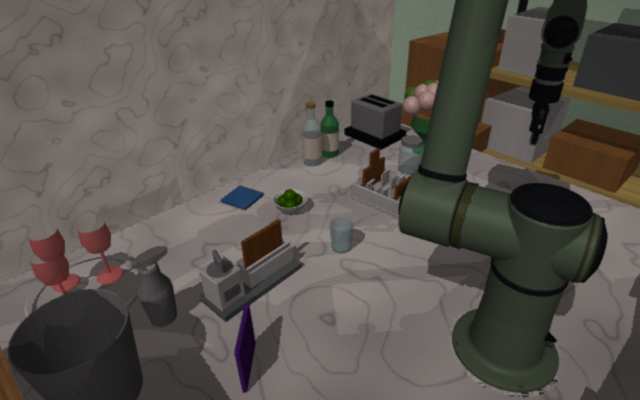

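View pics/top0.png

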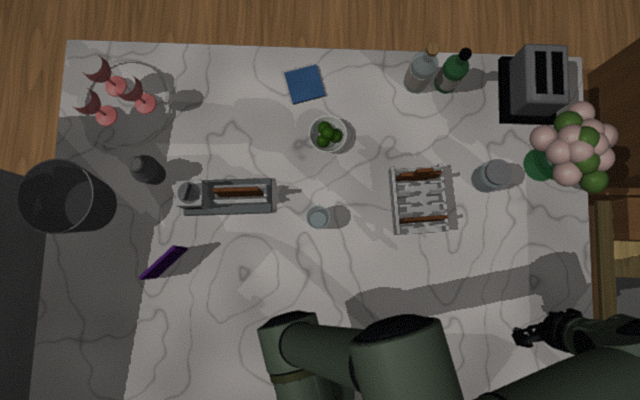

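Run:
```python
import cv2
t=cv2.imread("pics/top0.png")
cv2.imwrite("pics/td.png",cv2.convertScaleAbs(cv2.resize(t[165:230,165:305],None,fx=5.7,fy=5.7,interpolation=cv2.INTER_CUBIC),alpha=1.3))
cv2.imwrite("pics/tr.png",cv2.convertScaleAbs(cv2.resize(t[155:245,380:470],None,fx=6.5,fy=6.5,interpolation=cv2.INTER_CUBIC),alpha=1.3))
s=cv2.imread("pics/side0.png")
cv2.imwrite("pics/sd.png",cv2.convertScaleAbs(cv2.resize(s[210:325,190:315],None,fx=5,fy=5,interpolation=cv2.INTER_CUBIC),alpha=1.3))
cv2.imwrite("pics/sr.png",cv2.convertScaleAbs(cv2.resize(s[135:225,330:430],None,fx=6,fy=6,interpolation=cv2.INTER_CUBIC),alpha=1.3))
```

```text
(no output)
```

View pics/td.png

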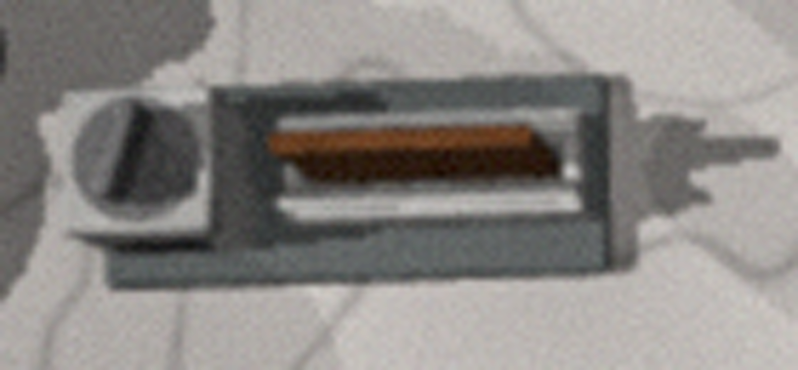

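View pics/tr.png

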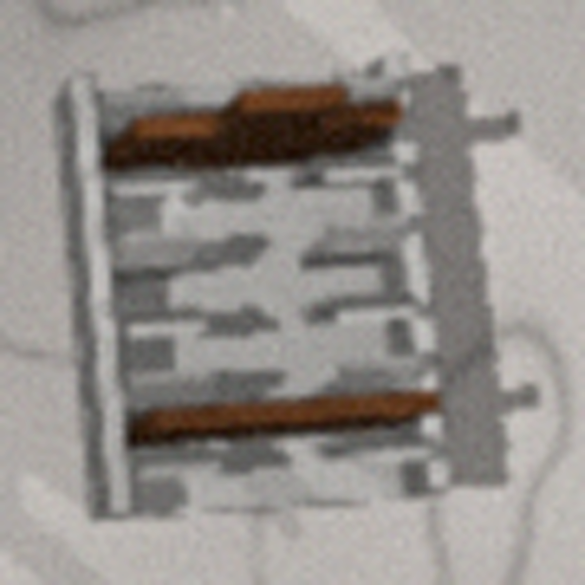

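View pics/sd.png

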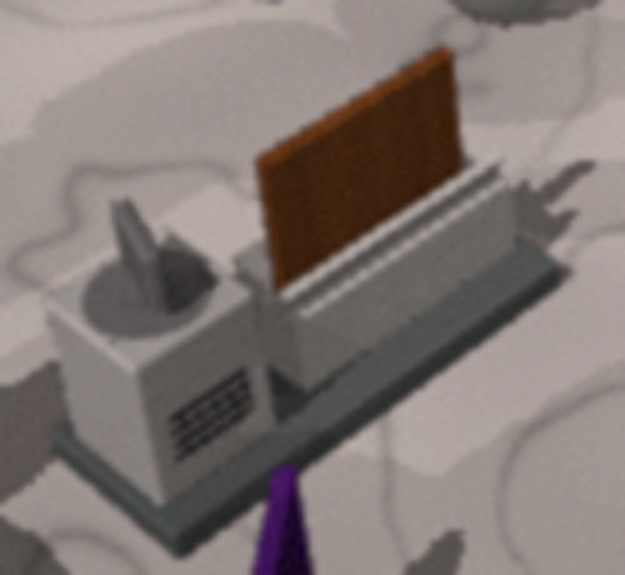

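View pics/sr.png

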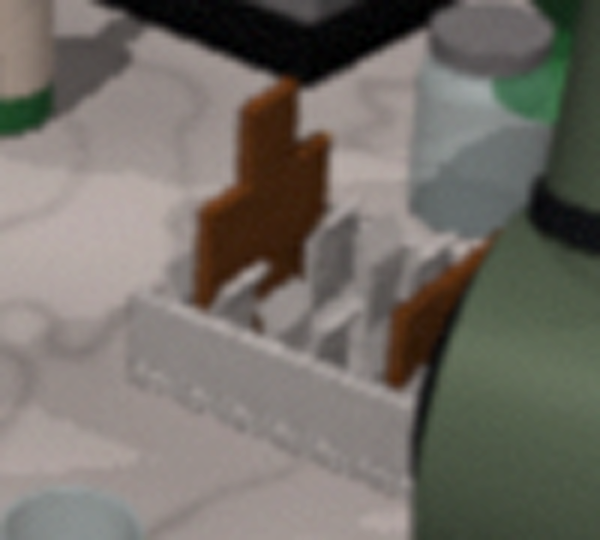

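```bash
cat > h.py <<'E'
import numpy as np,cv2
from scipy.optimize import least_squares
K={}
K['side']=(439.60633,324.59146,203.50323,np.array([[-0.69266147,-0.39560816,0.60308729,-0.18317486],[-0.721068,0.39925204,-0.56626738,0.68819687],[-0.01676384,-0.82709854,-0.56180689,0.79002629]]))
K['top']=(480.07634,325.46003,199.44206,np.array([[0.02890597,-0.99043284,0.13493416,0.3511184],[-0.99946709,-0.03068609,-0.01113095,0.00221807],[0.01516506,-0.13454051,-0.99079204,1.37608926]]))
def proj(n,P):
    f,cx,cy,M=K[n]; P=np.atleast_2d(P)
    q=(P-M[:,3])@M[:,:3]
    return np.c_[f*q[:,0]/q[:,2]+cx,f*q[:,1]/q[:,2]+cy]
def crop(p,s,x0,y0):
    p=np.asarray(p,float); return (p+.5)/s-.5+[x0,y0]
def T(pose,P):
    x,y,a=pose; P=np.atleast_2d(np.asarray(P,float)); c,s=np.cos(a),np.sin(a)
    return np.c_[c*P[:,0]-s*P[:,1]+x,s*P[:,0]+c*P[:,1]+y,P[:,2]]
def ray(n,uv,z):
    f,cx,cy,M=K[n]; d=M[:,:3]@np.array([(uv[0]-cx)/f,(uv[1]-cy)/f,1]); return M[:,3]+d*(z-M[2,3])/d[2]
def fit(obs,x0):
    def r(p): return np.concatenate([(proj(n,T(p,P))-uv).ravel() for n,P,uv in obs])
    s=least_squares(r,x0,loss='soft_l1'); return s.x,r(s.x).reshape(-1,2)
E
cat > fit0.py <<'E'
from h import *
td=lambda u,v:crop([u,v],5.7,165,165)
sd=lambda u,v:crop([u,v],5,190,210)
tr=lambda u,v:crop([u,v],6.5,380,155)
sr=lambda u,v:crop([u,v],6,330,135)
D=[('top',[.05,-.125,.02],td(605,78)),('top',[-.05,-.125,.02],td(608,270)),('top',[-.05,.125,.02],td(108,287)),
('top',[.035,.12,.11],td(62,95)),('top',[.035,.05,.11],td(213,88)),('top',[-.035,.05,.11],td(210,235)),('top',[-.035,.12,.11],td(70,235)),
('side',[-.05,.125,.02],sd(178,545)),('side',[-.05,-.125,.02],sd(568,270)),('side',[.05,.125,.02],sd(52,435)),
('side',[-.035,.12,.11],sd(135,370)),('side',[.035,.12,.11],sd(46,300)),('side',[-.035,.05,.11],sd(255,297))]
x,r=fit(D,[.4,.2,0]); print(x,np.degrees(x[2]));print(r.round(1).tolist())
# board: top corners
B=[('top',[.005,.06,.145],td(268,133)),('top',[-.005,.06,.145],td(276,156)),('top',[.005,-.06,.145],td(532,126)),('top',[-.005,-.06,.145],td(540,149)),
('side',[-.005,.06,.145],sd(262,163)),('side',[-.005,-.06,.145],sd(452,54))]
b,r=fit(B,[.4,.2,0]); print(b,np.degrees(b[2]));print(r.round(1).tolist())
print('slot',T(x,[0,-.045,.02]),'keyaxis',T(x,[0,.085,.135]))
k1,k2=ray('top',td(140,105),.15),ray('top',td(118,195),.15);print('key',k1,k2)
print('tower-centre px',proj('top',T(x,[0,.085,.15])))
R=[('top',[.095,.073,.057],tr(75,78)),('top',[-.095,.073,.057],tr(112,515)),
('side',[.095,.073,.057],sr(133,293)),('side',[.095,.073,.0],sr(130,368))]
x,r=fit(R,[.4,-.2,0]); print('rack',x,np.degrees(x[2]));print(r.round(1).tolist())
Pd=[('top',[.005,.022,.157],tr(242,90)),('top',[.005,-.022,.157],tr(345,86)),('top',[-.005,.022,.157],tr(236,112)),('top',[-.005,-.022,.157],tr(342,105)),
('top',[.005,.056,.112],tr(137,117)),('top',[-.005,.056,.112],tr(130,138)),
('side',[-.005,.022,.157],sr(243,105)),('side',[-.005,-.022,.157],sr(292,85)),('side',[-.005,.056,.112],sr(203,212)),('side',[-.005,-.056,.112],sr(323,140))]
p,r=fit(Pd,[.4,-.2,0]); print('paddle',p,np.degrees(p[2]));print(r.round(1).tolist())
L=[('top',[.005,.06,.097],tr(130,412)),('top',[-.005,.06,.097],tr(130,437)),('top',[.005,-.06,.097],tr(438,393)),('top',[-.005,-.06,.097],tr(440,408))]
l,r=fit(L,[.4,-.2,0]); print('low',l,np.degrees(l[2]));print(r.round(1).tolist())
E
python3 fit0.py
```

```text
[0.53330167 0.26692857 0.06745982] 3.865162728730594
[[-0.1, 0.2], [0.2, 1.2], [-0.7, 1.5], [-0.1, -0.0], [-0.2, 0.3], [0.4, 0.5], [-1.6, 1.5], [-0.3, -2.1], [-1.0, -2.6], [-0.6, -1.5], [-0.0, -0.1], [-0.7, -0.6], [1.2, -2.0]]
[0.53817753 0.2233547  0.05685631] 3.2576265327123166
[[0.1, -0.0], [-1.3, -0.2], [0.2, 0.0], [-1.1, -0.2], [0.5, -0.1], [0.7, -1.2]]
slot [[0.53633506 0.22203093 0.02      ]] keyaxis [[0.52757194 0.35173524 0.135     ]]
key [0.54995531 0.34102484 0.15      ] [0.50862157 0.34813424 0.15      ]
tower-centre px [[184.38882329 191.45891692]]
rack [ 0.54175591 -0.27586888  0.09043865] 5.181752735706958
[[0.2, -0.1], [0.0, 0.3], [-0.3, -1.2], [-0.1, 1.3]]
paddle [ 0.60342696 -0.26462979  0.09290019] 5.3227890713289945
[[-1.4, -0.3], [-0.4, -0.7], [-0.1, 0.1], [0.4, 0.1], [-1.2, -0.4], [0.2, 0.0], [0.7, 0.5], [0.8, -1.2], [0.3, -0.3], [0.9, -1.7]]
low [ 0.48300869 -0.27624761  0.10760674] 6.1654120881643815
[[1.4, -0.0], [1.8, -0.2], [-1.7, -0.5], [-1.5, 0.9]]
```

```bash
cat > ov.py <<'E'
from h import *
import sys
def box(x0,x1,y0,y1,z0,z1):
    c=[(x,y,z) for x in(x0,x1) for y in(y0,y1) for z in(z0,z1)]
    return [(a,b) for i,a in enumerate(c) for b in c[i+1:] if sum(p!=q for p,q in zip(a,b))==1]
def draw(img,n,pose,boxes,rect,s,out):
    x0,y0,x1,y1=rect
    im=cv2.convertScaleAbs(cv2.resize(img[y0:y1,x0:x1],None,fx=s,fy=s,interpolation=cv2.INTER_CUBIC),alpha=1.4)
    for b,pz,col in boxes:
        for a,c in box(*b):
            q=(proj(n,T(pz,[a,c]))-[x0,y0]+.5)*s-.5
            cv2.line(im,tuple(int(v) for v in q[0].round()),tuple(int(v) for v in q[1].round()),col,1,cv2.LINE_AA)
    cv2.imwrite(out,im)
E
cat > o0.py <<'E'
from ov import *
t=cv2.imread("pics/top0.png");s=cv2.imread("pics/side0.png")
d=[.533,.267,.062]; ka=float(sys.argv[1]) if len(sys.argv)>1 else .0
kp=list(T(d,[0,.085,0])[0][:2])+[-0.17]
G,Y,C,M=(0,255,0),(0,255,255),(255,255,0),(255,0,255)
bx=[((-.05,.05,-.125,.125,0,.02),d,G),((-.035,.035,.05,.12,.02,.11),d,Y),((-.005,.005,-.105,.015,.02,.145),d,C),((-.023,.023,-.005,.005,.116,.15),kp,M)]
draw(t,'top',d,bx,(165,165,305,230),5.7,'pics/o_td.png'); draw(s,'side',d,bx,(190,210,315,325),5,'pics/o_sd.png')
r=[.542,-.273,.091]
bx=[((-.095,.095,-.073,.073,0,.057),r,G),((.055,.065,-.022,.022,.112,.157),r,C),((.055,.065,-.056,.056,.012,.112),r,C),((-.065,-.055,-.06,.06,.012,.097),r,Y)]
draw(t,'top',r,bx,(380,155,470,245),6.5,'pics/o_tr.png'); draw(s,'side',r,bx,(330,135,430,225),6,'pics/o_sr.png')
E
python3 o0.py
```

```text
(no output)
```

View pics/o_td.png

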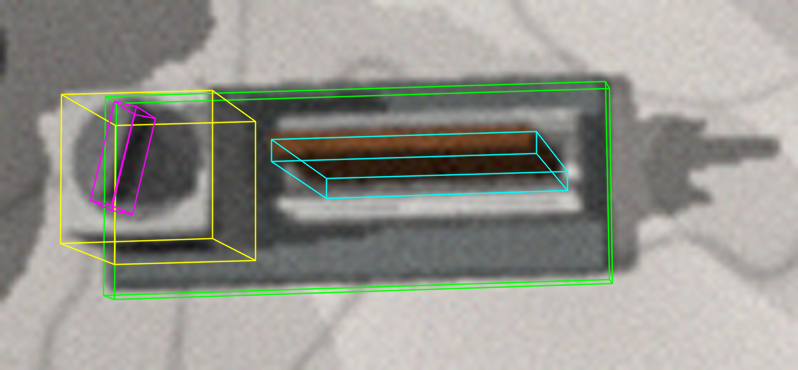

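View pics/o_sd.png

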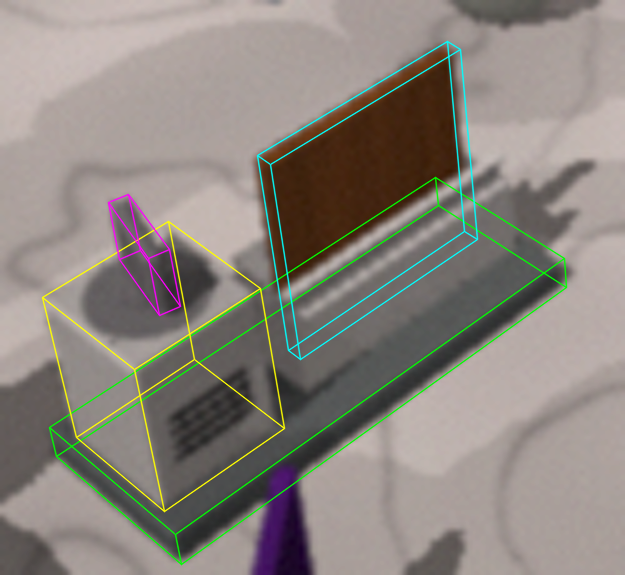

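View pics/o_tr.png

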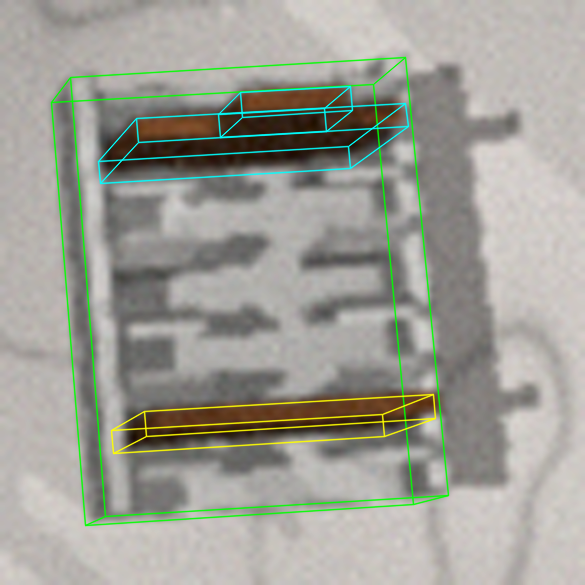

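View pics/o_sr.png

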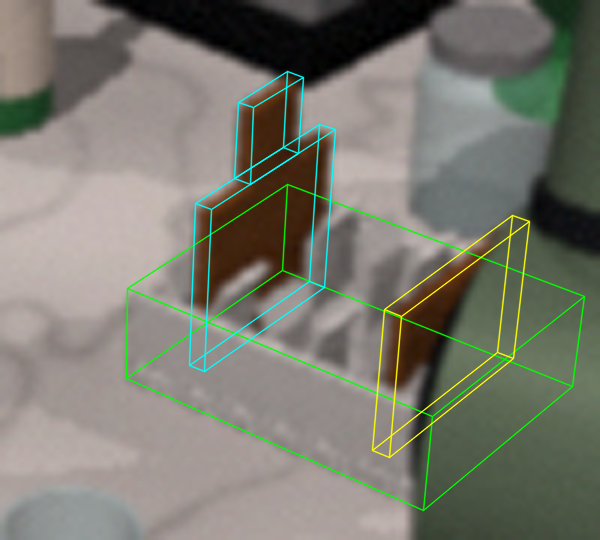

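```bash
cat > go.py <<'E'
from h import *
from scipy.spatial.transform import Rotation as R
from plant import status
def info():
    s=status.sense(); Rm=R.from_quat(s['tool_rot']).as_matrix()
    print('t %.2f tcp %s  x-yaw %.2f tilt %.2f w %.4f F %s j %s'%(s['time'],s['tcp_pos'].round(4),np.degrees(np.arctan2(Rm[1,0],Rm[0,0])),np.degrees(np.arccos(-Rm[2,1])),s['grip_width'],s['force'].round(1),s['joints'].round(2)))
    return s,Rm
def to(x,y,z,yawdeg):
    s,Rm=info(); d=Rm.T@(np.array([x,y,z])-s['tcp_pos'])
    yaw=np.degrees(np.arctan2(Rm[1,0],Rm[0,0])); dy=-(yawdeg-yaw); dy=(dy+90)%180-90
    print('shift mm',(d*1000).round(1),'roll',round(dy,2)); return d,dy
E
python3 - <<'E'
from go import *
s,Rm=info();print(Rm.round(3))
to(.538,.2234,.245,3.4)
for n,uv,z in(('bowl',(329,133),.072),('tumbler',(318,216),.085),('shaker',(148,170),.1),('jar',(492,177),.12)): print(n,ray('top',uv,z).round(3))
E
```

```text
t 0.10 tcp [ 0.229  -0.4995  0.2306]  x-yaw -65.38 tilt 0.09 w 0.0854 F [ 0.3  0.6 -0.8] j [-1.28  0.33 -0.19  1.05 -0.    1.44]
[[ 0.417 -0.     0.909]
 [-0.909  0.001  0.417]
 [-0.002 -1.     0.   ]]
t 0.10 tcp [ 0.229  -0.4995  0.2306]  x-yaw -65.38 tilt 0.09 w 0.0854 F [ 0.3  0.6 -0.8] j [-1.28  0.33 -0.19  1.05 -0.    1.44]
shift mm [-528.4  -13.5  582.1] roll -68.78
bowl [ 0.716 -0.017  0.072]
tumbler [0.481 0.007 0.085]
shaker [0.59  0.467 0.1  ]
jar [ 0.596 -0.455  0.12 ]
```

Request:
{"op": "play_rows", "data": {
  "motion": [
    [-0.01,0,0.012,-2],
    [-0.034,0,0.038,-5],
    [-0.06,0,0.066,-9],
    [-0.086,0,0.095,-13],
    [-0.112,0,0.123,-17],
    [-0.138,0,0.152,-21],
    [-0.164,0,0.181,-25],
    [-0.19,0,0.209,-29]
  ],
  "claw": 0.06
}}

```text
time: 0.77
tcp_pos: [0.3402, -0.2383, 0.2311]
tool_rot: [-0.672, 0.22, -0.22, 0.672]
force: [1.0, 0.1, -0.2]
grip_width: 0.06
```

Run:
```python
from go import *
to(.538,.2234,.245,3.4)
```

```text
t 0.77 tcp [ 0.3402 -0.2383  0.2311]  x-yaw -36.21 tilt 0.02 w 0.0600 F [ 1.   0.1 -0.2] j [-0.79  0.08 -0.51  0.98  0.    1.41]
shift mm [-113.1  -13.8  489.4] roll -39.61
```

Request:
{"op": "play_rows", "data": {
  "motion": [
    [-0.008,0,0.034,-3],
    [-0.016,0,0.068,-6],
    [-0.024,0,0.102,-9],
    [-0.032,0,0.136,-12],
    [-0.04,-0.002,0.17,-15],
    [-0.048,-0.004,0.204,-18],
    [-0.056,-0.006,0.238,-21],
    [-0.063,-0.008,0.27,-24]
  ]
}}

```text
time: 1.43
tcp_pos: [0.4495, 0.0166, 0.2392]
tool_rot: [-0.703, 0.075, -0.075, 0.703]
force: [0.6, -0.3, -0.7]
grip_width: 0.0601
```

Run:
```python
from go import *
to(.538,.2234,.245,3.4)
```

```text
t 1.43 tcp [0.4495 0.0166 0.2392]  x-yaw -12.19 tilt 0.02 w 0.0601 F [ 0.6 -0.3 -0.7] j [-0.13  0.13 -0.42  1.01  0.    1.66]
shift mm [ 42.8  -5.8 220.8] roll -15.59
```

Request:
{"op": "play_rows", "data": {
  "motion": [
    [0.006,0,0.032,-3],
    [0.013,-0.001,0.066,-5],
    [0.02,-0.002,0.1,-8],
    [0.026,-0.004,0.135,-11],
    [0.033,-0.005,0.17,-13],
    [0.039,-0.006,0.2,-15],
    [0.043,-0.006,0.221,-15.6],
    [0.043,-0.006,0.221,-15.6]
  ]
}}

```text
time: 2.1
tcp_pos: [0.5397, 0.2248, 0.2444]
tool_rot: [-0.706, -0.021, 0.021, 0.707]
force: [-0.5, -0.6, -1.0]
grip_width: 0.0597
```

```bash
cat > look.py <<'E'
from go import *
from plant import cams
import sys
def look(tag):
    o={}
    for n in('top','side'):
        o[n]=cams.camera(n)['color']; cv2.imwrite(f'pics/{n}_{tag}.png',o[n])
    return o
def zoom(im,rect,s,out):
    x0,y0,x1,y1=rect; cv2.imwrite(out,cv2.convertScaleAbs(cv2.resize(im[y0:y1,x0:x1],None,fx=s,fy=s,interpolation=cv2.INTER_CUBIC),alpha=1.4))
E
python3 - <<'E'
from look import *
to(.538,.2234,.245,3.4)
o=look('a')
zoom(o['top'],(150,150,310,240),5,'pics/a1.png');zoom(o['side'],(180,150,315,325),4,'pics/a2.png')
E
```

```text
t 2.10 tcp [0.5397 0.2248 0.2444]  x-yaw 3.48 tilt 0.07 w 0.0597 F [-0.5 -0.6 -1. ] j [ 0.27  0.38 -0.08  1.11  0.    1.78]
shift mm [-1.8 -0.6 -1.3] roll 0.08
```

View pics/a1.png

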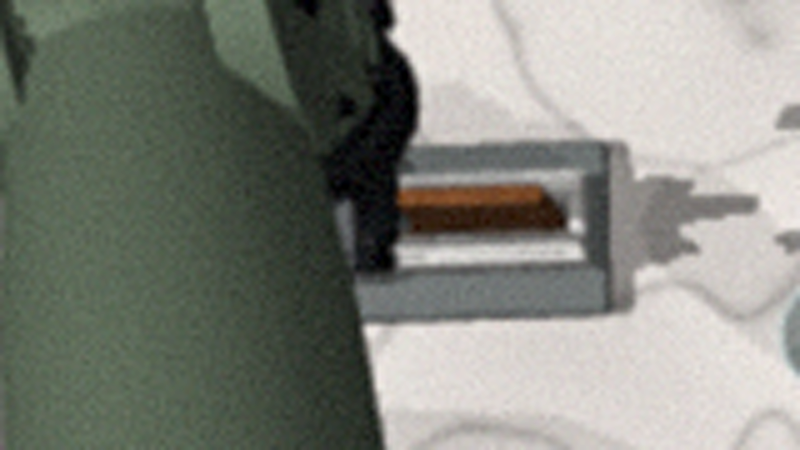

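View pics/a2.png

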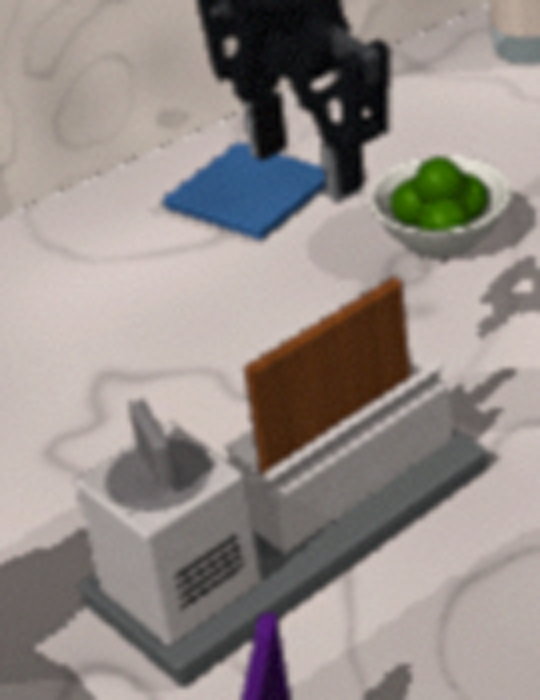

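Request:
{"op": "play_rows", "data": {
  "motion": [
    [-0.001,0.015,-0.001,0],
    [-0.002,0.035,-0.001,0],
    [-0.002,0.058,-0.001,0],
    [-0.002,0.08,-0.001,0],
    [-0.002,0.1,-0.001,0],
    [-0.002,0.118,-0.001,0],
    [-0.002,0.128,-0.001,0],
    [-0.002,0.132,-0.001,0]
  ]
}}

```text
time: 2.87
tcp_pos: [0.5353, 0.2187, 0.1117]
tool_rot: [0.707, 0.018, -0.021, -0.707]
force: [0.3, 0.2, 0.2]
grip_width: 0.0601
```

Request:
{"op": "play_rows", "data": {
  "motion": [
    [0,0,0,0],
    [0,0,0,0],
    [0,0,0,0],
    [0,0,0,0],
    [0,0,0,0],
    [0,0,0,0],
    [0,0,0,0],
    [0,0,0,0]
  ],
  "claw": 0,
  "newtons": 40
}}

```text
time: 3.53
tcp_pos: [0.5378, 0.2204, 0.1146]
tool_rot: [-0.707, -0.021, 0.019, 0.707]
force: [-0.3, -0.5, 6.0]
grip_width: 0.0096
```

Run:
```python
from look import *
info()
o=look('b')
zoom(o['top'],(150,150,310,240),5,'pics/b1.png');zoom(o['side'],(180,150,315,325),4,'pics/b2.png')
```

```text
t 3.53 tcp [0.5378 0.2204 0.1146]  x-yaw 3.23 tilt 0.14 w 0.0096 F [-0.3 -0.5  6. ] j [ 0.26  0.48 -0.27  0.81 -0.    1.78]
```

View pics/b2.png

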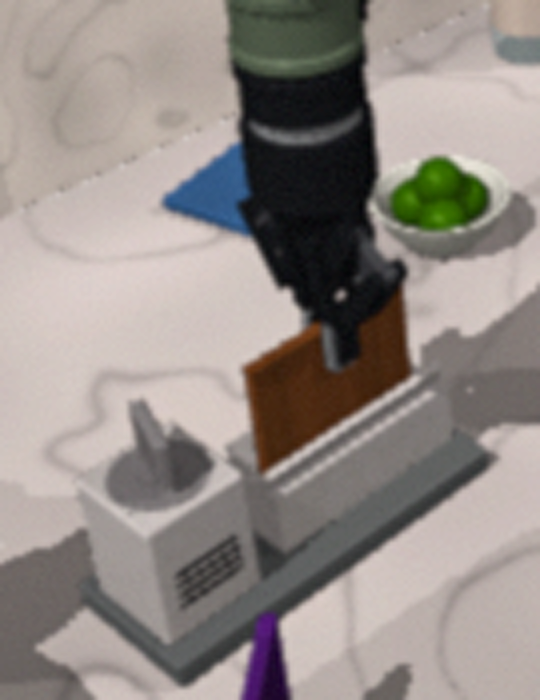

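Request:
{"op": "play_rows", "data": {
  "motion": [
    [0,-0.008,0,0],
    [0,-0.022,0,0],
    [0,-0.042,0,0],
    [0,-0.067,0,0],
    [0,-0.095,0,0],
    [0,-0.125,0,0],
    [0,-0.155,0,0],
    [0,-0.183,0,0]
  ]
}}

```text
time: 4.3
tcp_pos: [0.5363, 0.2201, 0.2982]
tool_rot: [-0.707, -0.02, 0.02, 0.707]
force: [0.1, -0.3, -2.2]
grip_width: 0.0096
```

Run:
```python
from look import *
to(.542,-.278,.30,5.3)
o=look('c')
zoom(o['top'],(150,130,310,240),5,'pics/c1.png');zoom(o['side'],(180,100,330,275),4,'pics/c2.png')
```

```text
t 4.30 tcp [0.5363 0.2201 0.2982]  x-yaw 3.23 tilt 0.01 w 0.0096 F [ 0.1 -0.3 -2.2] j [0.26 0.35 0.01 1.23 0.   1.78]
shift mm [ -22.4   -1.8 -497.6] roll -2.07
```

View pics/c2.png

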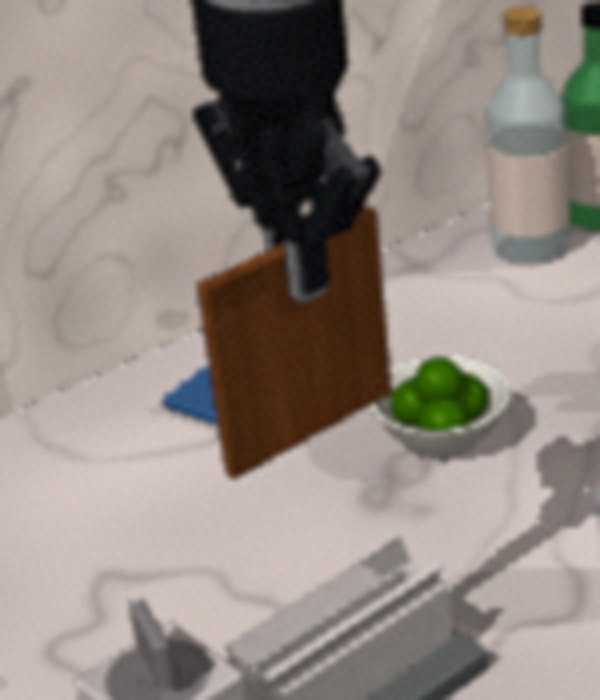

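Request:
{"op": "play_rows", "data": {
  "motion": [
    [-0.001,0,-0.012,0],
    [-0.002,0,-0.035,0],
    [-0.003,0,-0.065,0],
    [-0.005,0,-0.1,-0.5],
    [-0.006,0,-0.135,-0.5],
    [-0.008,0,-0.17,-1],
    [-0.01,0,-0.205,-1],
    [-0.012,0,-0.24,-1]
  ]
}}

```text
time: 5.07
tcp_pos: [0.5367, -0.0222, 0.2946]
tool_rot: [-0.706, -0.025, 0.027, 0.707]
force: [0.0, -0.6, -0.6]
grip_width: 0.0094
```

Request:
{"op": "play_rows", "data": {
  "motion": [
    [-0.001,0,-0.035,0],
    [-0.003,0,-0.07,0],
    [-0.005,0,-0.105,0],
    [-0.006,0,-0.14,-0.5],
    [-0.008,0,-0.175,-0.5],
    [-0.01,0,-0.205,-1],
    [-0.012,0,-0.23,-1],
    [-0.013,0,-0.25,-1]
  ]
}}

```text
time: 5.73
tcp_pos: [0.542, -0.2728, 0.2942]
tool_rot: [-0.706, -0.03, 0.033, 0.707]
force: [0.2, -0.0, 0.1]
grip_width: 0.0093
```

Run:
```python
from look import *
to(.542,-.278,.30,5.3)
o=look('d')
zoom(o['top'],(370,120,490,245),4.8,'pics/d1.png');zoom(o['side'],(320,60,450,225),3.6,'pics/d2.png')
```

```text
t 5.73 tcp [ 0.542  -0.2728  0.2942]  x-yaw 5.10 tilt 0.20 w 0.0093 F [ 0.2 -0.   0.1] j [-0.59  0.41  0.09  1.25 -0.    0.89]
shift mm [-0.5 -5.8 -5.2] roll -0.2
```

View pics/d1.png

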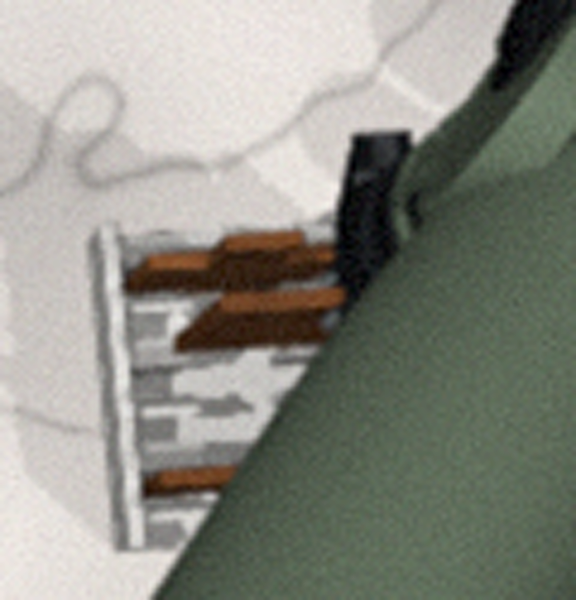

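View pics/d2.png

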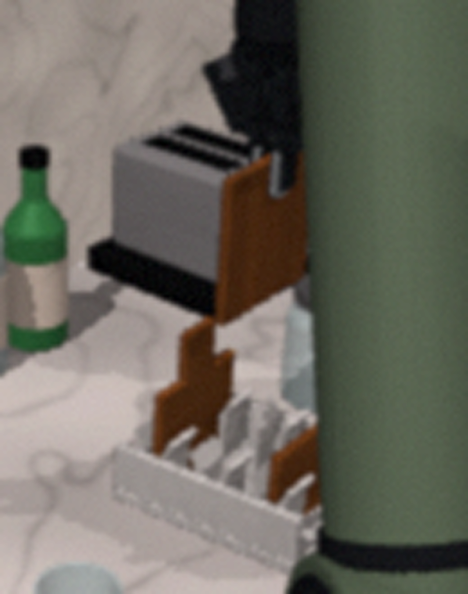

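Run:
```python
from h import *
c=lambda u,v:crop([u,v],4.8,370,120)
s=lambda u,v:crop([u,v],3.6,320,60)
tcp=np.array([.542,-.2728,.2942]);zt=tcp[2]+.0304;zb=zt-.125
from math import *
a=radians(5.1)
for n,uv,P in(('top',c(231,291),[.005,.06,zt]),('top',c(218,312),[-.005,.06,zt]),('top',c(177,348),[-.005,.06,zb]),('side',s(220,182),[-.005,.06,zt]),('side',s(218,323),[-.005,.06,zb])):
    w=ray(n,uv,P[2]); e=w-T([tcp[0],tcp[1],a],[P])[0]
    print(n,w.round(4),'off local',(cos(a)*e[0]+sin(a)*e[1])*1e3,(-sin(a)*e[0]+cos(a)*e[1])*1e3)
# rack +y wall outer/inner top edge
for uv in ((93,228),(117,228),(118,548),(143,548)): print('rackwall z.057',ray('top',c(*uv),.057).round(4))
for uv in ((121,290),(143,494)): print('slot left end boards',ray('top',c(*uv),.1).round(4))
```

```text
top [ 0.5439 -0.214   0.3246] off local 2.1180140031914565 -1.5660010345732218
top [ 0.5338 -0.2079  0.3246] off local 2.6144461697265378 5.321792815901302
top [ 0.536  -0.2117  0.1996] off local 4.425057921918948 1.368936465642534
side [ 0.5341 -0.2023  0.3246] off local 3.414148810235525 10.901423183155853
side [ 0.5378 -0.2148  0.1996] off local 5.941806389832471 -1.8110112993744667
rackwall z.057 [ 0.6278 -0.188   0.057 ]
rackwall z.057 [ 0.6282 -0.2021  0.057 ]
rackwall z.057 [ 0.4413 -0.2045  0.057 ]
rackwall z.057 [ 0.4417 -0.2188  0.057 ]
slot left end boards [ 0.5837 -0.198   0.1   ]
slot left end boards [ 0.4688 -0.2114  0.1   ]
```

Request:
{"op": "play_rows", "data": {
  "motion": [
    [0,0.01,-0.001,0],
    [0,0.03,-0.003,0],
    [-0.001,0.055,-0.004,-0.2],
    [-0.001,0.08,-0.004,-0.2],
    [-0.001,0.1,-0.004,-0.2],
    [-0.001,0.11,-0.004,-0.2],
    [-0.001,0.114,-0.004,-0.2],
    [-0.001,0.114,-0.004,-0.2]
  ]
}}

```text
time: 6.5
tcp_pos: [0.5425, -0.2734, 0.1811]
tool_rot: [-0.706, -0.033, 0.034, 0.707]
force: [-0.1, -0.0, -0.8]
grip_width: 0.0096
```

Run:
```python
from look import *
info()
o=look('e')
zoom(o['top'],(380,140,480,245),5.7,'pics/e1.png');zoom(o['side'],(340,100,430,215),5,'pics/e2.png')
```

```text
t 6.50 tcp [ 0.5425 -0.2734  0.1811]  x-yaw 5.48 tilt 0.14 w 0.0096 F [-0.1 -0.  -0.8] j [-0.59  0.47 -0.11  1.    0.    0.89]
```

View pics/e1.png

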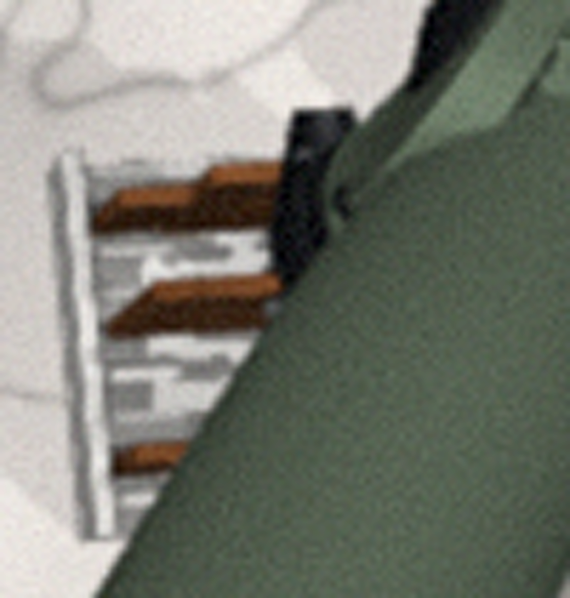

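View pics/e2.png

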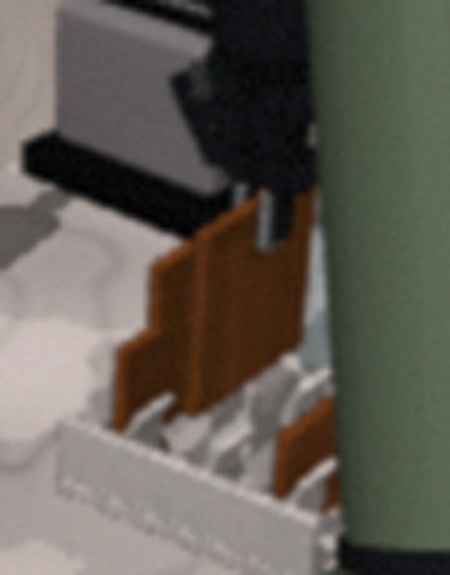

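Run:
```python
from look import *
import numpy as np
for n,r,s in(('top',(385,165,435,240),8),('side',(345,135,425,215),7)):
    f=np.mean([cams.camera(n)['color'].astype(np.float32) for _ in range(6)],0)
    np.save(f'pics/f_{n}.npy',f)
    x0,y0,x1,y1=r
    g=cv2.resize(f[y0:y1,x0:x1],None,fx=s,fy=s,interpolation=cv2.INTER_CUBIC)*1.6
    cv2.imwrite(f'pics/f_{n}.png',np.clip(g,0,255).astype(np.uint8))
for _ in range(3): info()
```

```text
t 7.20 tcp [ 0.5432 -0.2746  0.1823]  x-yaw 5.42 tilt 0.00 w 0.0095 F [-0.  -1.  -0.2] j [-0.59  0.47 -0.11  1.    0.    0.89]
t 7.20 tcp [ 0.5432 -0.2746  0.1823]  x-yaw 5.42 tilt 0.00 w 0.0095 F [-0.  -1.  -0.2] j [-0.59  0.47 -0.11  1.    0.    0.89]
t 7.20 tcp [ 0.5432 -0.2746  0.1823]  x-yaw 5.42 tilt 0.00 w 0.0095 F [-0.  -1.  -0.2] j [-0.59  0.47 -0.11  1.    0.    0.89]
```

View pics/f_top.png

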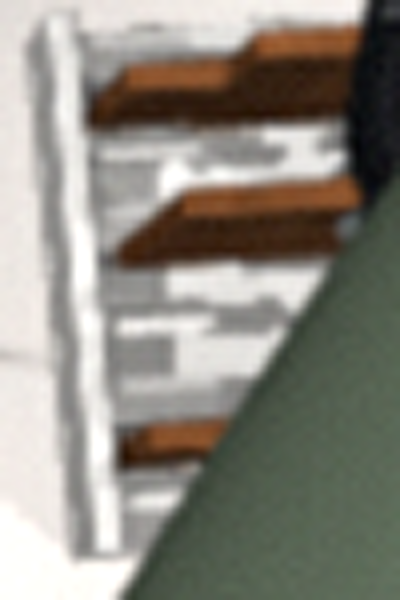

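View pics/f_side.png

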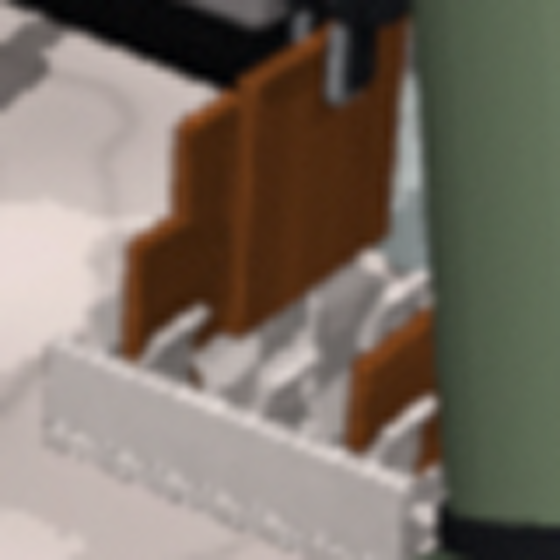

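Run:
```python
from h import *
f=np.load('pics/f_top.npy').mean(2)
a=np.radians(5.3)
for v in range(172,234,6):
    row=f[v-1:v+2,385:403].mean(0)
    w=np.clip(row-np.sort(row)[9],0,None); 
    print(v,row.round(0).astype(int).tolist())
c=lambda u,v:crop([u,v],8,385,165)
for nm,uv,z in(('strip',c(66.5,100),.057),('strip',c(85.5,265),.057),('strip',c(97,400),.057),('board bot',c(118,262),.089),('board top far',c(183,192),.214),('board top near',c(175,212),.214),('low top far',c(145,427),.097),('low top near',c(138,450),.097),('pad blade far',c(127,67),.112),('pad near',c(118,90),.112)):
    w=ray('top',uv,z); d=w[:2]-[.542,-.2757]
    print(nm,w.round(4),'local',(np.cos(a)*d[0]+np.sin(a)*d[1]).round(4),(-np.sin(a)*d[0]+np.cos(a)*d[1]).round(4))
s=lambda u,v:crop([u,v],7,345,135)
for nm,uv,z in(('S board bot',s(236,333),.089),('S board top',s(243,78),.214),('S low top',s(358,358),.097),('S pad top',s(180,128),.157),('S pad blade',s(128,243),.112),('S rack c',s(45,345),.057),('S rack c2',s(408,492),.057)):
    w=ray('side',uv,z); d=w[:2]-[.542,-.2757]
    print(nm,w.round(4),'local',(np.cos(a)*d[0]+np.sin(a)*d[1]).round(4),(-np.sin(a)*d[0]+np.cos(a)*d[1]).round(4))
```

```text
172 [142, 143, 137, 108, 89, 91, 115, 141, 144, 129, 98, 93, 97, 97, 95, 85, 86, 82]
178 [143, 144, 143, 133, 101, 85, 102, 146, 151, 135, 79, 32, 27, 29, 25, 21, 21, 20]
184 [144, 145, 147, 140, 115, 95, 90, 108, 141, 145, 130, 86, 94, 110, 112, 113, 112, 113]
190 [144, 145, 146, 146, 138, 103, 85, 103, 144, 148, 134, 96, 86, 97, 106, 111, 115, 114]
196 [146, 145, 145, 146, 141, 119, 101, 88, 106, 154, 162, 145, 90, 80, 65, 38, 27, 25]
202 [145, 146, 146, 146, 148, 139, 100, 84, 101, 139, 148, 136, 103, 90, 90, 89, 89, 89]
208 [134, 137, 139, 141, 144, 140, 121, 106, 88, 99, 141, 150, 136, 85, 83, 89, 90, 89]
214 [148, 147, 147, 147, 148, 149, 140, 100, 84, 98, 133, 146, 138, 113, 94, 101, 105, 106]
220 [148, 147, 148, 148, 148, 149, 143, 120, 101, 84, 100, 152, 161, 143, 75, 33, 34, 32]
226 [150, 149, 148, 148, 147, 148, 149, 141, 101, 82, 92, 124, 151, 150, 127, 95, 97, 107]
232 [162, 162, 163, 162, 160, 157, 153, 149, 124, 98, 81, 96, 145, 155, 144, 102, 95, 97]
strip [ 0.5997 -0.1993  0.057 ] local 0.0646 0.0708
strip [ 0.5417 -0.2065  0.057 ] local 0.0061 0.069
strip [ 0.4947 -0.2109  0.057 ] local -0.0412 0.0689
board bot [ 0.5384 -0.2124  0.089 ] local 0.0023 0.0633
board top far [ 0.5426 -0.2114  0.214 ] local 0.0065 0.064
board top near [ 0.5363 -0.209   0.214 ] local 0.0005 0.067
low top far [ 0.4817 -0.2206  0.097 ] local -0.055 0.0604
low top near [ 0.4739 -0.2183  0.097 ] local -0.0625 0.0634
pad blade far [ 0.6013 -0.2111  0.112 ] local 0.065 0.0589
pad near [ 0.5933 -0.2081  0.112 ] local 0.0574 0.0625
S board bot [ 0.5366 -0.2137  0.089 ] local 0.0004 0.0622
S board top [ 0.5368 -0.2084  0.214 ] local 0.001 0.0675
S low top [ 0.4785 -0.2241  0.097 ] local -0.0585 0.0572
S pad top [ 0.5964 -0.2408  0.157 ] local 0.0574 0.0297
S pad blade [ 0.5964 -0.2089  0.112 ] local 0.0603 0.0614
S rack c [ 0.6242 -0.1864  0.057 ] local 0.0901 0.0813
S rack c2 [ 0.4351 -0.2077  0.057 ] local -0.1001 0.0776
```

Request:
{"op": "play_rows", "data": {
  "motion": [
    [-0.001,0,-0.001,0.2],
    [-0.0025,0,-0.0025,0.2],
    [-0.0025,0.004,-0.0025,0.2],
    [-0.0025,0.01,-0.0025,0.2],
    [-0.0025,0.018,-0.0025,0.2],
    [-0.0025,0.026,-0.0025,0.2],
    [-0.0025,0.034,-0.0025,0.2],
    [-0.0025,0.042,-0.0025,0.2]
  ]
}}

```text
time: 7.87
tcp_pos: [0.5406, -0.277, 0.139]
tool_rot: [-0.706, -0.032, 0.033, 0.707]
force: [0.8, -0.9, -1.1]
grip_width: 0.0094
```

Run:
```python
from look import *
info()
for n,r,s in(('top',(385,165,435,240),8),('side',(345,135,425,215),7)):
    f=np.mean([cams.camera(n)['color'].astype(np.float32) for _ in range(3)],0)
    x0,y0,x1,y1=r
    g=cv2.resize(f[y0:y1,x0:x1],None,fx=s,fy=s,interpolation=cv2.INTER_CUBIC)*1.6
    cv2.imwrite(f'pics/g_{n}.png',np.clip(g,0,255).astype(np.uint8))
info()
```

```text
t 7.87 tcp [ 0.5406 -0.277   0.139 ]  x-yaw 5.23 tilt 0.05 w 0.0094 F [ 0.8 -0.9 -1.1] j [-0.59  0.5  -0.17  0.9   0.    0.88]
t 8.17 tcp [ 0.5413 -0.2774  0.1407]  x-yaw 5.23 tilt 0.04 w 0.0094 F [ 0.2  0.3 -1.6] j [-0.59  0.5  -0.16  0.9   0.    0.88]
```

View pics/g_top.png

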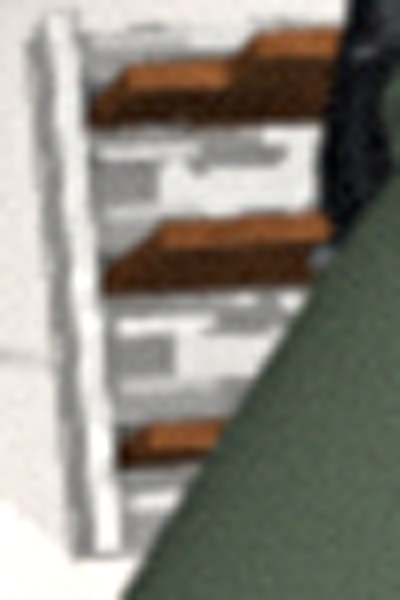

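View pics/g_side.png

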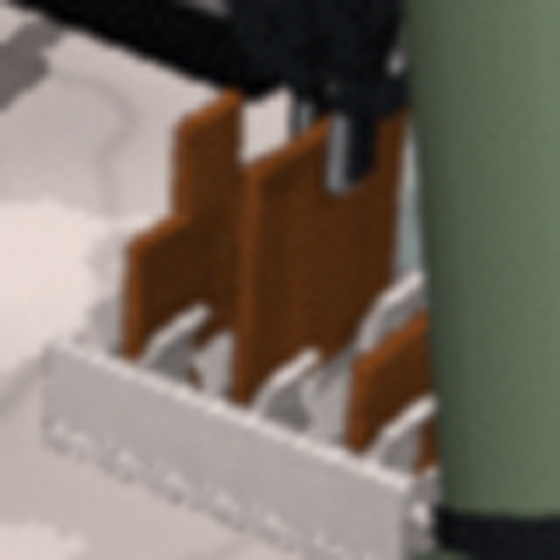

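Request:
{"op": "play_rows", "data": {
  "motion": [
    [0,0.003,0,0],
    [0,0.007,0,0],
    [0,0.011,0,0],
    [0,0.015,0,0],
    [0,0.019,0,0],
    [0,0.023,0,0],
    [0,0.026,0,0],
    [0,0.028,0,0]
  ]
}}

```text
time: 8.83
tcp_pos: [0.5407, -0.2771, 0.1116]
tool_rot: [-0.706, -0.032, 0.032, 0.707]
force: [-0.3, 0.2, -1.1]
grip_width: 0.0093
```

Run:
```python
from go import *
info()
```

```text
t 8.83 tcp [ 0.5407 -0.2771  0.1116]  x-yaw 5.23 tilt 0.04 w 0.0093 F [-0.3  0.2 -1.1] j [-0.6   0.53 -0.2   0.84 -0.    0.88]
```

Request:
{"op": "play_rows", "data": {
  "motion": [
    [0,0.001,0,0],
    [0,0.002,0,0],
    [0,0.003,0,0],
    [0,0.004,0,0],
    [0,0.005,0,0],
    [0,0.006,0,0],
    [0,0.007,0,0],
    [0,0.007,0,0]
  ]
}}

```text
time: 9.5
tcp_pos: [0.5412, -0.2774, 0.1066]
tool_rot: [0.707, 0.033, -0.032, -0.706]
force: [-2.5, 0.8, 6.7]
grip_width: 0.0089
```

Run:
```python
from go import *
info()
```

```text
t 9.50 tcp [ 0.5412 -0.2774  0.1066]  x-yaw 5.23 tilt 0.06 w 0.0089 F [-2.5  0.8  6.7] j [-0.59  0.54 -0.2   0.83 -0.    0.88]
```

Request:
{"op": "play_rows", "data": {
  "motion": [
    [0,0,0,0],
    [0,0,0,0],
    [0,0,0,0],
    [0,0,0,0],
    [0,0,0,0],
    [0,0,0,0],
    [0,0,0,0],
    [0,-0.001,0,0]
  ],
  "claw": 0.036
}}

```text
time: 10.17
tcp_pos: [0.5408, -0.2772, 0.1061]
tool_rot: [-0.706, -0.032, 0.032, 0.706]
force: [-0.4, -0.5, -0.2]
grip_width: 0.036
```

Request:
{"op": "play_rows", "data": {
  "motion": [
    [0,-0.01,0,0],
    [0,-0.03,0,0],
    [0,-0.055,0,0],
    [0,-0.08,0,0],
    [0,-0.105,0,0],
    [0,-0.12,0,0],
    [0,-0.13,0,0],
    [0,-0.13,0,0]
  ]
}}

```text
time: 10.83
tcp_pos: [0.5421, -0.278, 0.2394]
tool_rot: [0.707, 0.034, -0.031, -0.705]
force: [-0.2, -0.5, 0.6]
grip_width: 0.0361
```

Run:
```python
from look import *
info()
for n,r,s in(('top',(385,165,465,240),8),('side',(345,135,425,215),7)):
    f=np.mean([cams.camera(n)['color'].astype(np.float32) for _ in range(3)],0)
    x0,y0,x1,y1=r
    g=cv2.resize(f[y0:y1,x0:x1],None,fx=s,fy=s,interpolation=cv2.INTER_CUBIC)*1.6
    cv2.imwrite(f'pics/h_{n}.png',np.clip(g,0,255).astype(np.uint8))
info()
```

```text
t 10.83 tcp [ 0.5421 -0.278   0.2394]  x-yaw 5.23 tilt 0.27 w 0.0361 F [-0.2 -0.5  0.6] j [-0.59  0.43 -0.02  1.12 -0.    0.88]
t 11.13 tcp [ 0.5403 -0.2768  0.2349]  x-yaw 5.23 tilt 0.15 w 0.0355 F [-0.1 -0.4 -0.7] j [-0.6   0.43 -0.02  1.12  0.    0.88]
```

View pics/h_top.png

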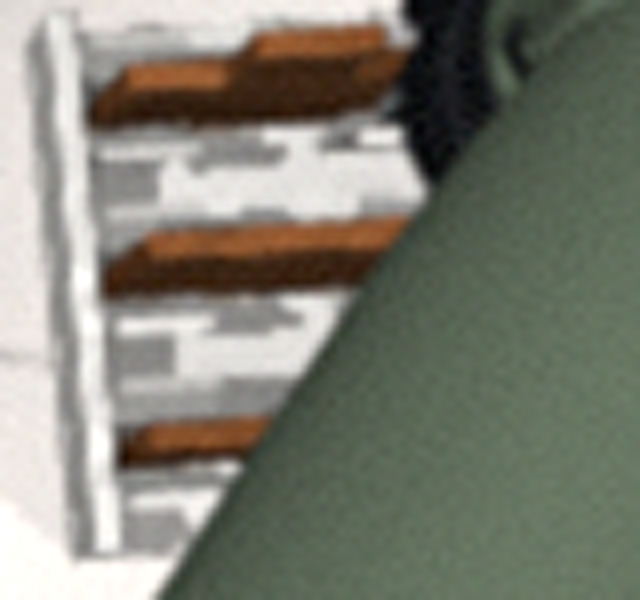

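View pics/h_side.png

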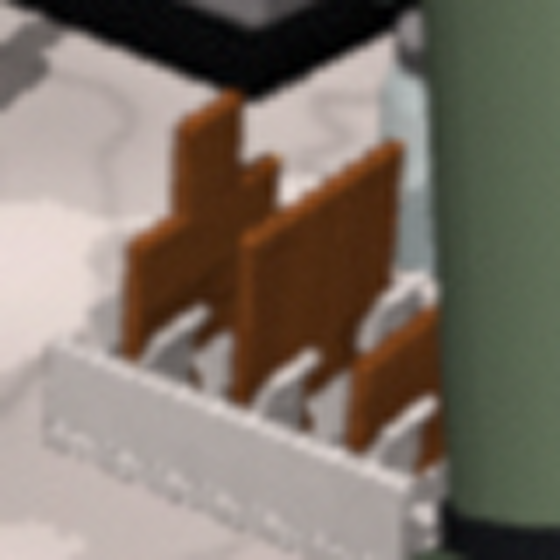

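Run:
```python
from h import *
s=lambda u,v:crop([u,v],7,345,135)
a=np.radians(5.3)
for z,uv in((.214,s(243,78)),(.137,s(242,243))):
    print(uv, [ (zz,proj('side',[.5345,-.2155,zz]).round(1).tolist()) for zz in (z,z+.005)])
# paddle
c=lambda u,v:crop([u,v],8,385,165)
for nm,n,uv,P in(('tab far L','top',c(258,32),[.005,.022,.157]),('tab near L','top',c(247,54),[-.005,.022,.157]),('tab far R','top',c(388,27),[.005,-.022,.157]),('tab near R','top',c(385,50),[-.005,-.022,.157]),('tabS L','side',s(180,128),[-.005,.022,.157]),('tabS R','side',s(238,98),[-.005,-.022,.157]),('blade R','side',s(272,165),[-.005,-.056,.112]),('bladeL','side',s(128,243),[-.005,.056,.112])):
    w=ray(n,uv,P[2]); print(nm,(w-T([0,0,a],[P])[0]).round(4))
```

```text
[379.28571429 145.71428571] [(0.214, [[381.5, 145.2]]), (0.219, [[381.6, 143.6]])]
[379.14285714 169.28571429] [(0.137, [[380.1, 168.4]]), (0.14200000000000002, [[380.1, 167.0]])]
tab far L [ 0.6023 -0.2683  0.    ]
tab near L [ 0.6049 -0.2638  0.    ]
tab far R [ 0.6013 -0.2668  0.    ]
tab near R [ 0.6036 -0.2649  0.    ]
tabS L [ 0.6034 -0.2623  0.    ]
tabS R [ 0.5998 -0.2581  0.    ]
blade R [ 0.5973 -0.2527 -0.    ]
bladeL [ 0.6065 -0.2642 -0.    ]
```

Run:
```python
from go import *
to(.602,-.267,.235,5.3)
```

```text
t 11.13 tcp [ 0.5403 -0.2768  0.2349]  x-yaw 5.23 tilt 0.15 w 0.0355 F [-0.1 -0.4 -0.7] j [-0.6   0.43 -0.02  1.12  0.    0.88]
shift mm [62.4 -0.3  4.2] roll -0.07
```

Request:
{"op": "play_rows", "data": {
  "motion": [
    [0.01,0,0.001,0],
    [0.03,0,0.003,0],
    [0.05,0,0.004,0],
    [0.061,0,0.004,0],
    [0.061,0.01,0.004,0],
    [0.061,0.03,0.004,0],
    [0.061,0.05,0.004,0],
    [0.061,0.055,0.004,0]
  ]
}}

```text
time: 11.8
tcp_pos: [0.599, -0.2664, 0.1766]
tool_rot: [-0.705, -0.03, 0.034, 0.708]
force: [-1.3, 1.4, -0.1]
grip_width: 0.0361
```

Run:
```python
from look import *
info()
o=look('i')
zoom(o['top'],(385,140,465,240),6,'pics/i1.png');zoom(o['side'],(335,105,435,215),5,'pics/i2.png')
```

```text
t 11.80 tcp [ 0.599  -0.2664  0.1766]  x-yaw 5.22 tilt 0.39 w 0.0361 F [-1.3  1.4 -0.1] j [-0.53  0.56  0.04  1.05 -0.    0.95]
```

View pics/i2.png

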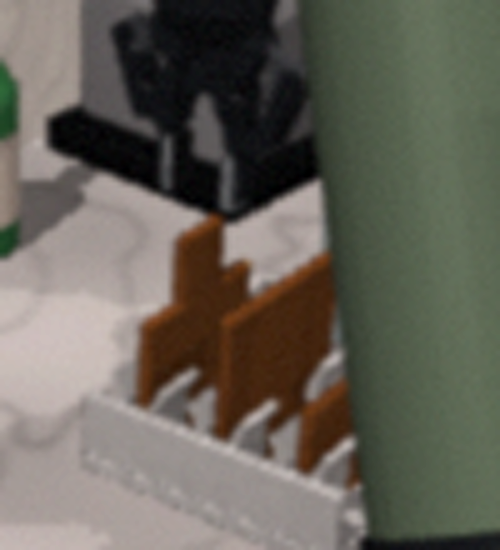

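View pics/i1.png

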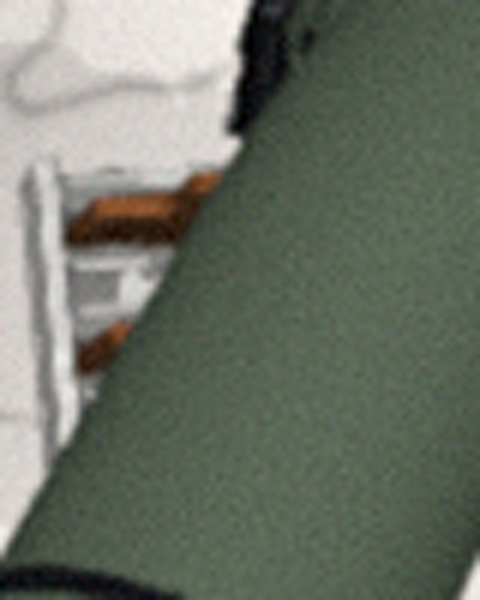

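Request:
{"op": "play_rows", "data": {
  "motion": [
    [0,0.005,0,0],
    [0,0.015,0,0],
    [0,0.025,0,0],
    [0,0.035,0,0],
    [0,0.043,0,0],
    [0,0.049,0,0],
    [0,0.053,0,0],
    [0,0.053,0,0]
  ]
}}

```text
time: 12.57
tcp_pos: [0.6007, -0.2674, 0.127]
tool_rot: [-0.706, -0.032, 0.033, 0.707]
force: [-0.1, -0.7, 0.0]
grip_width: 0.0355
```

Request:
{"op": "play_rows", "data": {
  "motion": [
    [0,0,0,0],
    [0,0,0,0],
    [0,0,0,0],
    [0,0,0,0],
    [0,0,0,0],
    [0,0,0,0],
    [0,0,0,0],
    [0,0,0,0]
  ],
  "claw": 0,
  "newtons": 40
}}

```text
time: 13.23
tcp_pos: [0.6017, -0.268, 0.1289]
tool_rot: [0.707, 0.033, -0.032, -0.706]
force: [0.6, -0.6, 2.2]
grip_width: 0.0094
```

Run:
```python
from look import *
info()
o=look('j')
zoom(o['side'],(335,105,435,215),5,'pics/j2.png')
```

```text
t 13.23 tcp [ 0.6017 -0.268   0.1289]  x-yaw 5.23 tilt 0.07 w 0.0094 F [ 0.6 -0.6  2.2] j [-0.53  0.6  -0.02  0.94  0.    0.95]
```

View pics/j2.png

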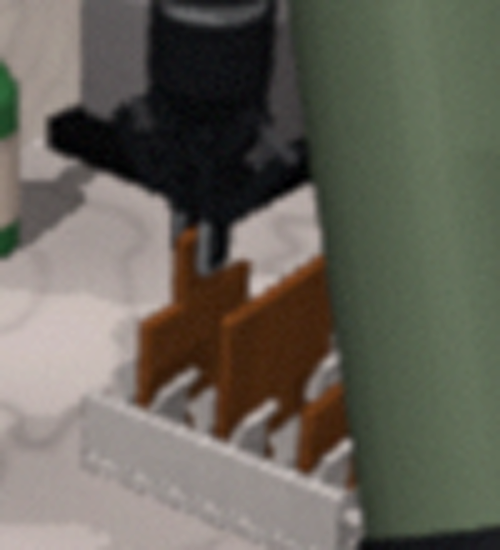

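Request:
{"op": "play_rows", "data": {
  "motion": [
    [0,-0.008,0,0],
    [0,-0.022,0,0],
    [0,-0.042,0,0],
    [0,-0.065,0,0],
    [0,-0.09,0,0],
    [0,-0.12,0,0],
    [0,-0.148,0,0],
    [0,-0.17,0,0]
  ]
}}

```text
time: 14.0
tcp_pos: [0.6011, -0.2676, 0.3005]
tool_rot: [0.706, 0.032, -0.032, -0.706]
force: [0.4, -0.1, -0.7]
grip_width: 0.0095
```

Run:
```python
from look import *
to(.537,.219,.297,3.5)
o=look('k')
zoom(o['side'],(335,55,435,215),3.7,'pics/k2.png')
```

```text
t 14.00 tcp [ 0.6011 -0.2676  0.3005]  x-yaw 5.23 tilt 0.02 w 0.0095 F [ 0.4 -0.1 -0.7] j [-0.53  0.51  0.26  1.32  0.    0.95]
shift mm [-19.5   3.4 490.4] roll 1.73
```

View pics/k2.png

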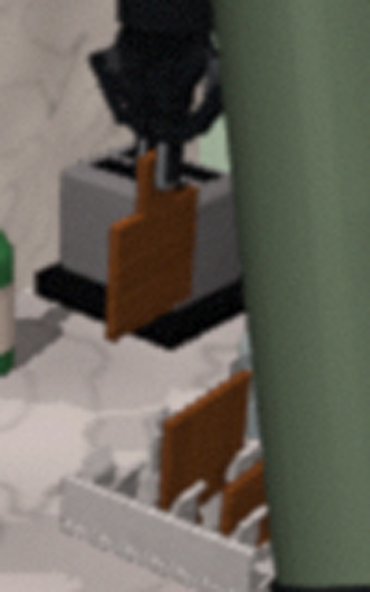

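Request:
{"op": "play_rows", "data": {
  "motion": [
    [0,0,0.012,0],
    [-0.001,0,0.035,0],
    [-0.003,0,0.065,0],
    [-0.004,0,0.1,0.4],
    [-0.006,0,0.135,0.5],
    [-0.007,0,0.17,0.7],
    [-0.008,0,0.205,0.8],
    [-0.01,0,0.24,0.9]
  ]
}}

```text
time: 14.77
tcp_pos: [0.5673, -0.027, 0.2958]
tool_rot: [-0.706, -0.025, 0.028, 0.707]
force: [1.0, 0.5, -1.0]
grip_width: 0.0092
```

Request:
{"op": "play_rows", "data": {
  "motion": [
    [-0.001,0,0.035,0],
    [-0.003,0,0.07,0],
    [-0.004,0,0.105,0.2],
    [-0.006,0,0.14,0.4],
    [-0.007,0,0.175,0.6],
    [-0.008,0,0.207,0.8],
    [-0.009,0,0.233,0.8],
    [-0.01,0,0.25,0.8]
  ]
}}

```text
time: 15.43
tcp_pos: [0.5378, 0.2219, 0.2957]
tool_rot: [-0.707, -0.021, 0.024, 0.707]
force: [0.1, -0.6, -1.0]
grip_width: 0.0092
```

Run:
```python
from look import *
to(.537,.219,.20,3.5)
o=look('l')
zoom(o['side'],(190,100,330,325),2.6,'pics/l2.png')
```

```text
t 15.43 tcp [0.5378 0.2219 0.2957]  x-yaw 3.70 tilt 0.27 w 0.0092 F [ 0.1 -0.6 -1. ] j [0.26 0.36 0.02 1.24 0.   1.77]
shift mm [-0.6 95.7 -2.9] roll 0.2
```

View pics/l2.png

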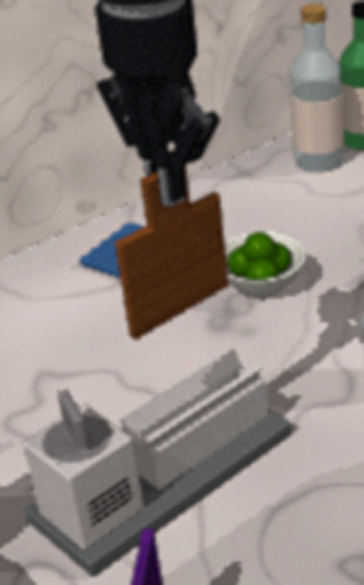

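Request:
{"op": "play_rows", "data": {
  "motion": [
    [0,0.01,-0.001,0.2],
    [0,0.028,-0.002,0.2],
    [0,0.048,-0.003,0.2],
    [0,0.066,-0.003,0.2],
    [0,0.078,-0.003,0.2],
    [0,0.085,-0.003,0.2],
    [0,0.087,-0.003,0.2],
    [0,0.087,-0.003,0.2]
  ]
}}

```text
time: 16.2
tcp_pos: [0.5403, 0.215, 0.2103]
tool_rot: [0.707, 0.019, -0.021, -0.707]
force: [-0.1, 0.3, -1.6]
grip_width: 0.0091
```

Run:
```python
from look import *
info()
for n,r,s in(('top',(200,165,310,230),6.5),('side',(210,190,320,300),5.4)):
    f=np.mean([cams.camera(n)['color'].astype(np.float32) for _ in range(4)],0)
    x0,y0,x1,y1=r
    g=cv2.resize(f[y0:y1,x0:x1],None,fx=s,fy=s,interpolation=cv2.INTER_CUBIC)*1.6
    cv2.imwrite(f'pics/m_{n}.png',np.clip(g,0,255).astype(np.uint8))
info()
```

```text
t 16.20 tcp [0.5403 0.215  0.2103]  x-yaw 3.26 tilt 0.11 w 0.0091 F [-0.1  0.3 -1.6] j [ 0.25  0.4  -0.14  1.03 -0.    1.77]
t 16.60 tcp [0.5411 0.216  0.2118]  x-yaw 3.33 tilt 0.05 w 0.0093 F [ 0.2 -0.  -1.9] j [ 0.25  0.4  -0.14  1.03 -0.    1.77]
```

View pics/m_top.png

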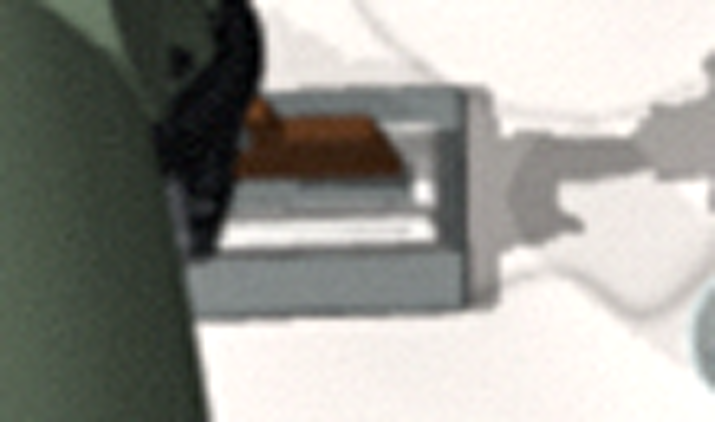

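View pics/m_side.png

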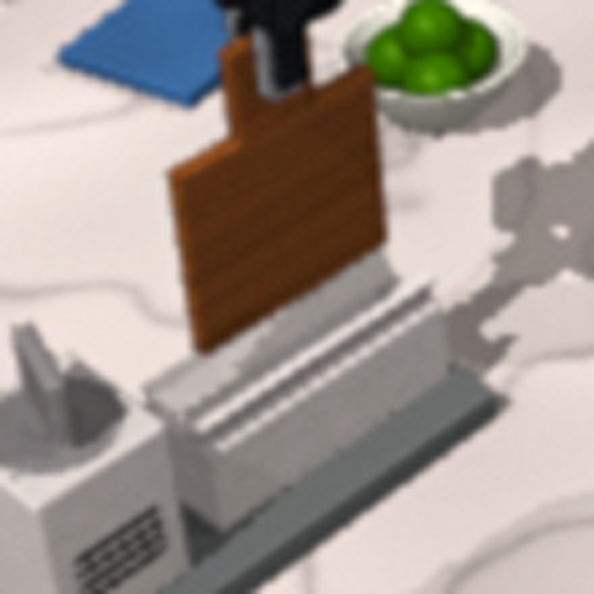

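Request:
{"op": "play_rows", "data": {
  "motion": [
    [0,0,0.002,0],
    [0,0,0.0055,0],
    [0,0.005,0.0055,-0.1],
    [0,0.012,0.0055,-0.1],
    [0,0.02,0.0055,-0.1],
    [0,0.028,0.0055,-0.1],
    [0,0.034,0.0055,-0.1],
    [0,0.038,0.0055,-0.1]
  ]
}}

```text
time: 17.27
tcp_pos: [0.5398, 0.2212, 0.1717]
tool_rot: [0.707, 0.02, -0.022, -0.707]
force: [-0.6, 0.0, -0.6]
grip_width: 0.0092
```

Run:
```python
from look import *
info()
for n,r,s in(('top',(200,165,310,230),6.5),('side',(210,190,320,300),5.4)):
    f=np.mean([cams.camera(n)['color'].astype(np.float32) for _ in range(4)],0)
    x0,y0,x1,y1=r
    g=cv2.resize(f[y0:y1,x0:x1],None,fx=s,fy=s,interpolation=cv2.INTER_CUBIC)*1.6
    cv2.imwrite(f'pics/n_{n}.png',np.clip(g,0,255).astype(np.uint8))
info()
```

```text
t 17.27 tcp [0.5398 0.2212 0.1717]  x-yaw 3.42 tilt 0.11 w 0.0092 F [-0.6  0.  -0.6] j [ 0.26  0.43 -0.19  0.95 -0.    1.77]
t 17.67 tcp [0.5409 0.2215 0.1738]  x-yaw 3.43 tilt 0.05 w 0.0090 F [-0.2  0.7 -0.9] j [ 0.26  0.43 -0.19  0.95  0.    1.77]
```

View pics/n_top.png

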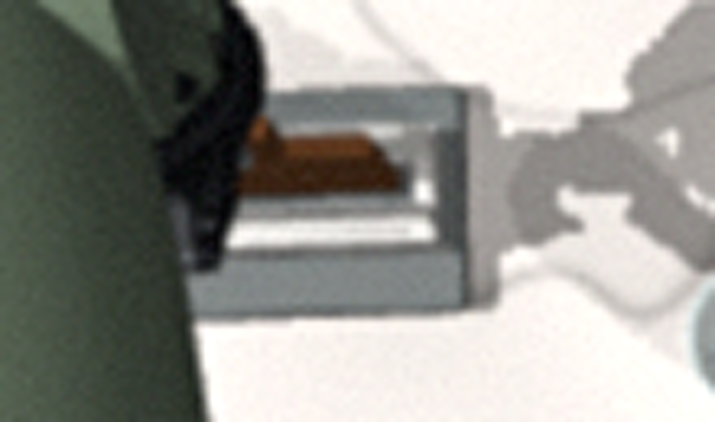

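View pics/n_side.png

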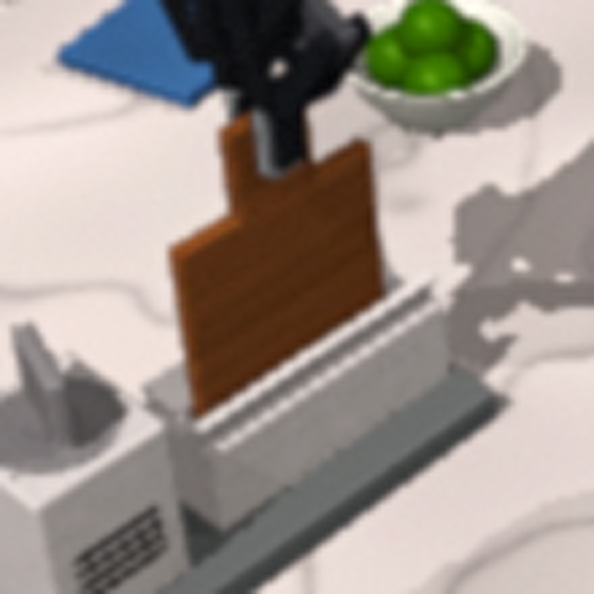

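Request:
{"op": "play_rows", "data": {
  "motion": [
    [0,0.004,0,0],
    [0,0.009,0,0],
    [0,0.014,0,0],
    [0,0.019,0,0],
    [0,0.023,0,0],
    [0,0.027,0,0],
    [0,0.03,0,0],
    [0,0.031,0,0]
  ]
}}

```text
time: 18.33
tcp_pos: [0.5402, 0.2213, 0.1415]
tool_rot: [0.707, 0.021, -0.021, -0.707]
force: [0.3, -0.1, -1.4]
grip_width: 0.0093
```

Request:
{"op": "play_rows", "data": {
  "motion": [
    [0,0.001,0,0],
    [0,0.002,0,0],
    [0,0.003,0,0],
    [0,0.004,0,0],
    [0,0.005,0,0],
    [0,0.006,0,0],
    [0,0.006,0,0],
    [0,0.006,0,0]
  ]
}}

```text
time: 19.0
tcp_pos: [0.5409, 0.2215, 0.1368]
tool_rot: [-0.707, -0.021, 0.021, 0.707]
force: [-0.3, -0.7, 2.7]
grip_width: 0.0095
```

Request:
{"op": "play_rows", "data": {
  "motion": [
    [0,0.0005,0,0],
    [0,0.001,0,0],
    [0,0.0015,0,0],
    [0,0.002,0,0],
    [0,0.002,0,0],
    [0,0.002,0,0],
    [0,0.002,0,0],
    [0,0.002,0,0]
  ]
}}

```text
time: 19.67
tcp_pos: [0.5414, 0.2216, 0.1368]
tool_rot: [-0.707, -0.022, 0.02, 0.707]
force: [-3.7, -2.0, 15.4]
grip_width: 0.0096
```

Request:
{"op": "play_rows", "data": {
  "motion": [
    [0,0,0,0],
    [0,0,0,0],
    [0,0,0,0],
    [0,0,0,0],
    [0,0,0,0],
    [0,0,0,0],
    [0,0,0,0],
    [0,-0.001,0,0]
  ],
  "claw": 0.036
}}

```text
time: 20.33
tcp_pos: [0.5404, 0.2213, 0.135]
tool_rot: [0.707, 0.021, -0.021, -0.707]
force: [-0.2, 0.5, -0.1]
grip_width: 0.0361
```

Request:
{"op": "play_rows", "data": {
  "motion": [
    [0,-0.01,0,0],
    [0,-0.025,0,0],
    [0,-0.045,0,0],
    [0,-0.065,0,0],
    [0,-0.085,0,0],
    [0,-0.1,0,0],
    [0,-0.108,0,0],
    [0,-0.11,0,0]
  ]
}}

```text
time: 21.0
tcp_pos: [0.5415, 0.2217, 0.2476]
tool_rot: [-0.706, -0.022, 0.02, 0.707]
force: [-0.6, -0.3, -0.8]
grip_width: 0.0361
```

Run:
```python
from look import *
info()
for n,r,s in(('top',(165,155,310,230),5.5),('side',(180,190,320,325),4.2)):
    f=np.mean([cams.camera(n)['color'].astype(np.float32) for _ in range(4)],0)
    cv2.imwrite(f'pics/pp_{n}.png',f)
    x0,y0,x1,y1=r
    g=cv2.resize(f[y0:y1,x0:x1],None,fx=s,fy=s,interpolation=cv2.INTER_CUBIC)*1.6
    cv2.imwrite(f'pics/p_{n}.png',np.clip(g,0,255).astype(np.uint8))
info()
```

```text
t 21.00 tcp [0.5415 0.2217 0.2476]  x-yaw 3.42 tilt 0.21 w 0.0361 F [-0.6 -0.3 -0.8] j [ 0.26  0.38 -0.07  1.12 -0.    1.77]
t 21.40 tcp [0.5401 0.2213 0.2444]  x-yaw 3.42 tilt 0.09 w 0.0360 F [-0.4 -0.5 -0.6] j [ 0.26  0.38 -0.08  1.11  0.    1.77][ WARN:0@8.958] global loadsave.cpp:1063 imwrite_ Unsupported depth image for selected encoder is fallbacked to CV_8U.
```

View pics/p_top.png

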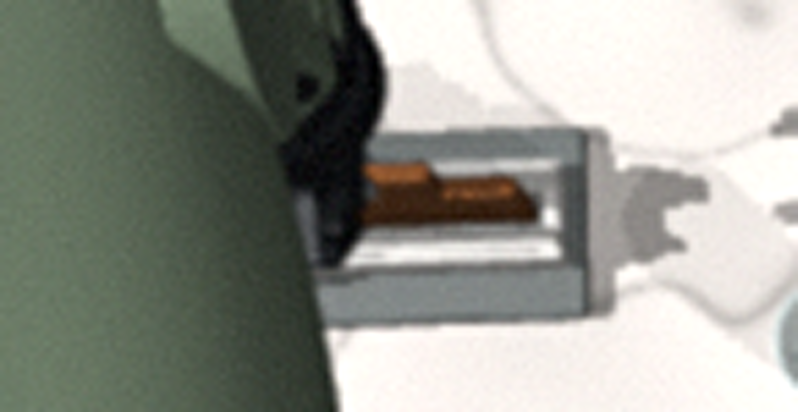

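View pics/p_side.png

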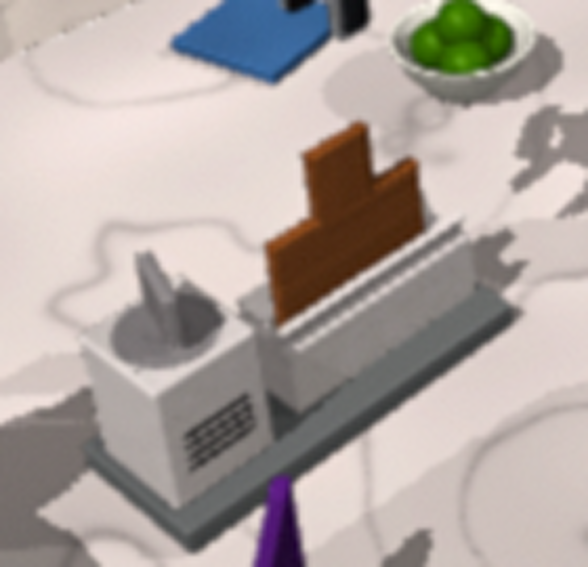

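```bash
cat > ok.py <<'E'
from ov import *
t=cv2.imread("pics/top0.png");s=cv2.imread("pics/pp_side.png")
kx,ky,ka=map(float,sys.argv[1:4]); kp=[kx,ky,np.radians(ka)]
d=[kx+.085*np.sin(.061),ky-.085*np.cos(.061),.061]
M,Y=(255,0,255),(0,255,255)
bx=[((-.023,.023,-.005,.005,.116,.15),kp,M),((-.035,.035,.05,.12,.02,.11),d,Y)]
draw(t,'top',d,bx,(170,170,215,215),13,'pics/k_t.png');draw(t,'top',d,[],(170,170,215,215),13,'pics/k_t0.png')
draw(s,'side',d,bx,(190,240,250,310),8,'pics/k_s.png');draw(s,'side',d,[],(190,240,250,310),8,'pics/k_s0.png')
for n in 'ts':
    a=cv2.imread(f'pics/k_{n}0.png');b=cv2.imread(f'pics/k_{n}.png');m=np.hstack([a,b]);f=min(800/m.shape[1],600/m.shape[0]);cv2.imwrite(f'pics/kk_{n}.png',cv2.resize(m,None,fx=f,fy=f,interpolation=cv2.INTER_AREA))
E
python3 ok.py .5295 .351 -10
```

```text
(no output)
```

View pics/kk_t.png

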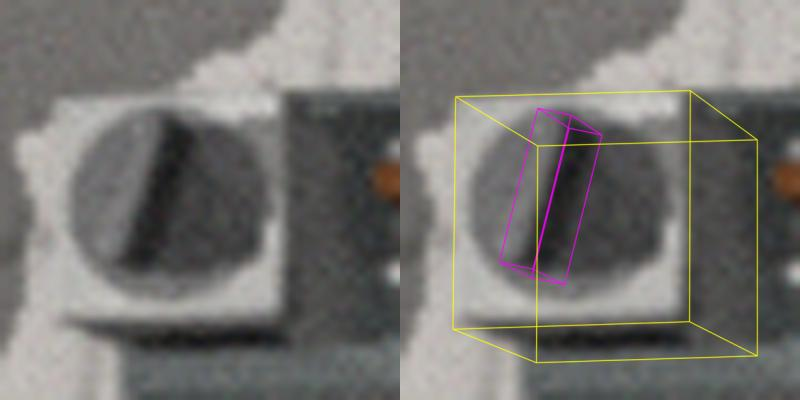

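View pics/kk_s.png

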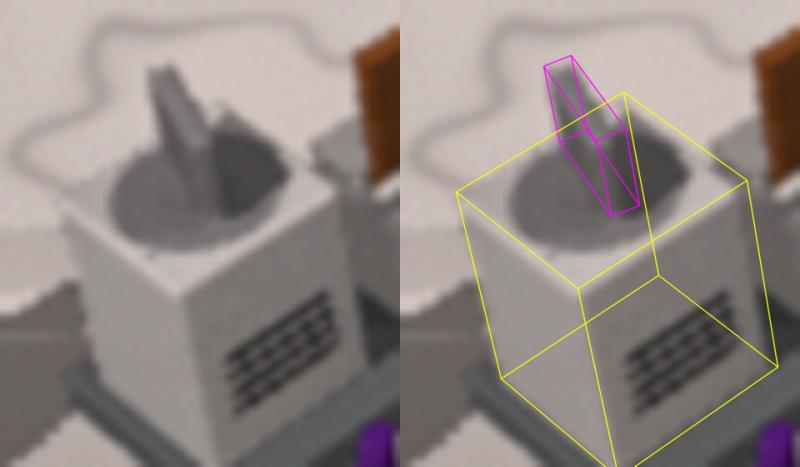

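```bash
python3 ok.py .530 .3505 -15
```

```text
(no output)
```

View pics/kk_t.png

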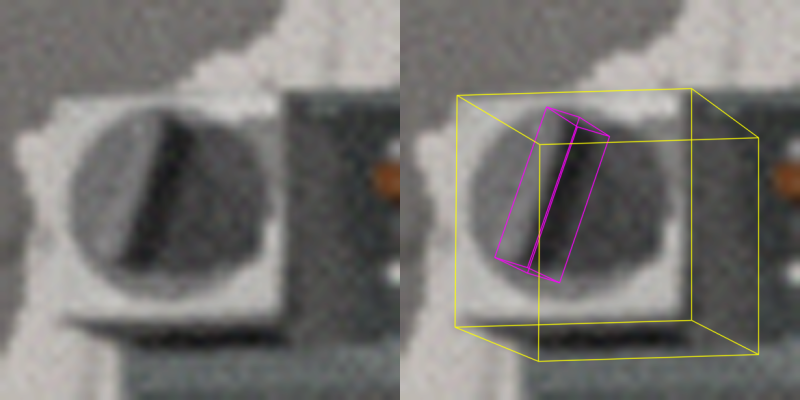

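View pics/kk_s.png

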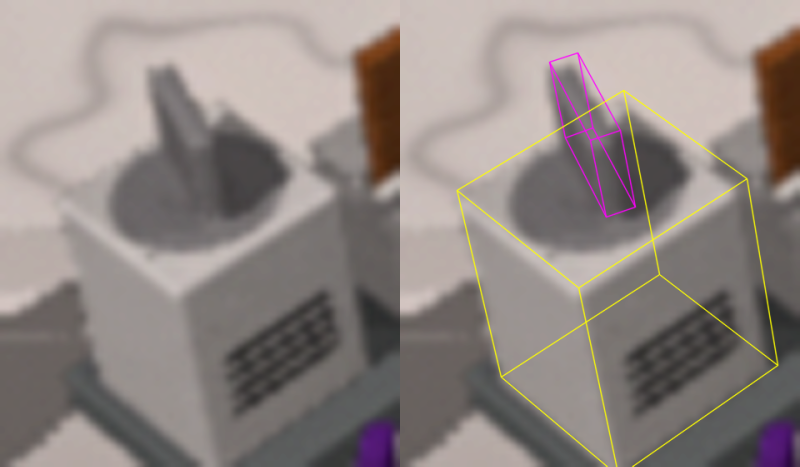

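Request:
{"op": "play_rows", "data": {
  "motion": [
    [0,0,0.01,-5],
    [0,0,0.03,-11],
    [-0.001,0,0.055,-18],
    [-0.002,0,0.08,-25],
    [-0.002,0,0.1,-32],
    [-0.002,0,0.118,-39],
    [-0.002,0,0.128,-46],
    [-0.002,0,0.13,-53]
  ]
}}

```text
time: 22.07
tcp_pos: [0.5301, 0.353, 0.2445]
tool_rot: [-0.621, -0.337, 0.337, 0.622]
force: [-0.7, -0.2, -0.3]
grip_width: 0.0359
```

Request:
{"op": "play_rows", "data": {
  "motion": [
    [0,0,0,-7],
    [0,0,0,-14],
    [0,0.01,0,-20],
    [0,0.025,0,-22],
    [0,0.04,0,-22],
    [0,0.05,0,-22],
    [0,0.055,0,-22],
    [0,0.055,0,-22]
  ]
}}

```text
time: 22.73
tcp_pos: [0.53, 0.3506, 0.1887]
tool_rot: [-0.548, -0.446, 0.448, 0.548]
force: [-0.2, -0.1, -0.3]
grip_width: 0.0358
```

Run:
```python
from look import *
to(.530,.351,.123,78)
o=look('q')
zoom(o['side'],(180,170,300,320),4,'pics/q2.png');zoom(o['top'],(150,140,270,240),5,'pics/q1.png')
```

```text
t 22.73 tcp [0.53   0.3506 0.1887]  x-yaw 78.42 tilt 0.16 w 0.0358 F [-0.2 -0.1 -0.3] j [ 0.47  0.51 -0.01  1.05  0.    0.67]
shift mm [ 0.5 65.7 -0.1] roll 0.42
```

View pics/q2.png

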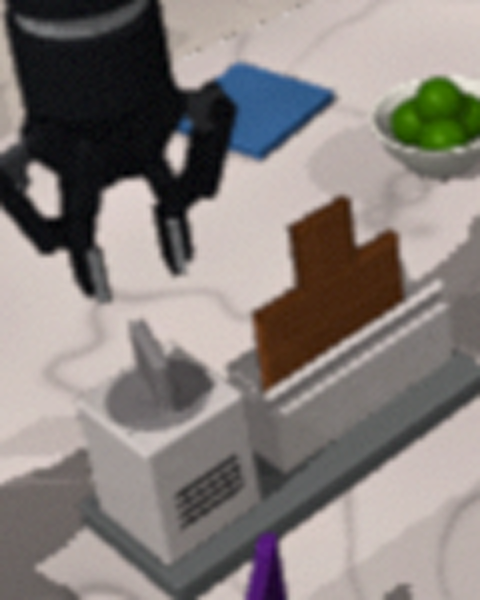

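View pics/q1.png

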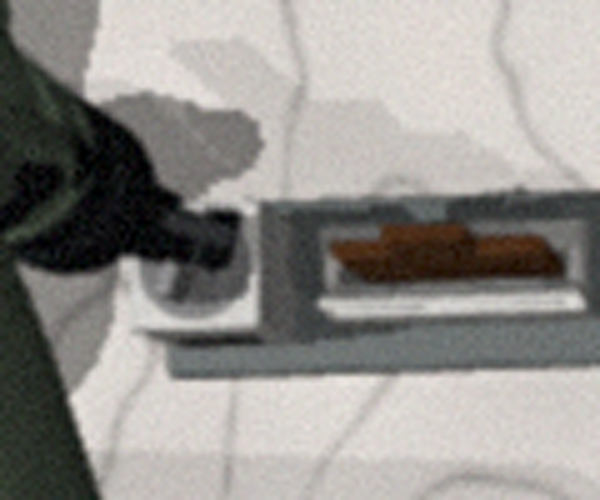

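Request:
{"op": "play_rows", "data": {
  "motion": [
    [0,0.006,0,0],
    [0,0.016,0,0],
    [0,0.028,0,0],
    [0,0.04,0,0],
    [0,0.05,0,0],
    [0,0.058,0,0],
    [0,0.063,0,0],
    [0,0.064,0,0]
  ]
}}

```text
time: 23.5
tcp_pos: [0.5302, 0.3508, 0.1251]
tool_rot: [-0.548, -0.446, 0.448, 0.548]
force: [0.2, 0.5, 0.6]
grip_width: 0.0361
```

Run:
```python
from look import *
to(.530,.351,.123,78)
o=look('r')
zoom(o['side'],(180,190,280,310),5,'pics/r2.png')
```

```text
t 23.50 tcp [0.5302 0.3508 0.1251]  x-yaw 78.42 tilt 0.09 w 0.0361 F [0.2 0.5 0.6] j [ 0.47  0.57 -0.1   0.91  0.    0.67]
shift mm [0.2 2.1 0.3] roll 0.42
```

View pics/r2.png

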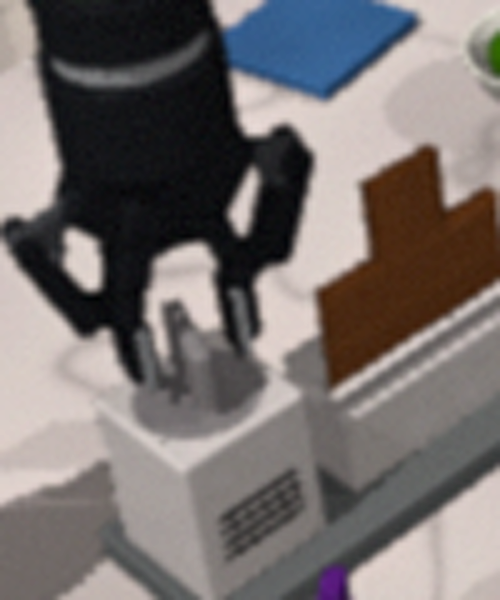

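Request:
{"op": "play_rows", "data": {
  "motion": [
    [0,0,0,0],
    [0,0,0,0],
    [0,0,0,0],
    [0,0,0,0],
    [0,0,0,0],
    [0,0,0,0],
    [0,0,0,0],
    [0,0,0,0]
  ],
  "claw": 0,
  "newtons": 30
}}

```text
time: 24.27
tcp_pos: [0.5313, 0.352, 0.1271]
tool_rot: [-0.548, -0.448, 0.446, 0.548]
force: [0.6, 5.2, 4.5]
grip_width: 0.0096
```

Run:
```python
from look import *
s,_=info();print(s['torque'])
```

```text
t 24.27 tcp [0.5313 0.352  0.1271]  x-yaw 78.44 tilt 0.14 w 0.0096 F [0.6 5.2 4.5] j [ 0.47  0.56 -0.1   0.91  0.    0.67]
[ 1.04886221 -0.04393358 -0.10840783]
```

Request:
{"op": "play_rows", "data": {
  "motion": [
    [0.001,0,0,4],
    [0.001,0,0,9],
    [0.001,0,0,14],
    [0.001,0,0,19],
    [0.001,0,0,24],
    [0.001,0,0,29],
    [0.001,0,0,34],
    [0.001,0,0,38]
  ]
}}

```text
time: 24.93
tcp_pos: [0.5306, 0.351, 0.1271]
tool_rot: [0.665, 0.243, -0.243, -0.663]
force: [-3.7, -0.2, 9.5]
grip_width: 0.0095
```

Run:
```python
from look import *
s,_=info();print(s['torque'])
```

```text
t 24.93 tcp [0.5306 0.351  0.1271]  x-yaw 40.19 tilt 0.12 w 0.0095 F [-3.7 -0.2  9.5] j [ 0.47  0.56 -0.09  0.91 -0.    1.34]
[-0.19294496  0.57300456  0.06094177]
```

Request:
{"op": "play_rows", "data": {
  "motion": [
    [0,-0.001,0,5],
    [0,-0.001,0,10],
    [0,-0.001,0,15],
    [0,-0.001,0,20],
    [0,-0.001,0,25],
    [0,-0.001,0,30],
    [0,-0.001,0,35],
    [0,-0.001,0,40]
  ]
}}

```text
time: 25.6
tcp_pos: [0.5293, 0.3505, 0.1271]
tool_rot: [0.708, 0.0, -0.002, -0.706]
force: [-5.4, -1.5, 6.8]
grip_width: 0.0093
```

Request:
{"op": "play_rows", "data": {
  "motion": [
    [0,0,0,5],
    [0,0,0,10],
    [0,0,0,15],
    [0,0,0,20],
    [0,0,0,25],
    [0,0,0,30],
    [0,0,0,34],
    [0,0,0,36]
  ]
}}

```text
time: 26.27
tcp_pos: [0.5281, 0.3509, 0.1271]
tool_rot: [0.674, -0.218, 0.215, -0.672]
force: [-7.6, -0.8, 8.1]
grip_width: 0.0092
```

Run:
```python
from look import *
s,_=info();print(s['torque'])
o=look('s')
zoom(o['side'],(180,190,280,310),5,'pics/s2.png')
```

```text
t 26.27 tcp [0.5281 0.3509 0.1271]  x-yaw -35.71 tilt 0.32 w 0.0092 F [-7.6 -0.8  8.1] j [ 0.47  0.56 -0.1   0.92  0.    2.66]
[0.13405891 1.47640346 0.01197076]
```

View pics/s2.png

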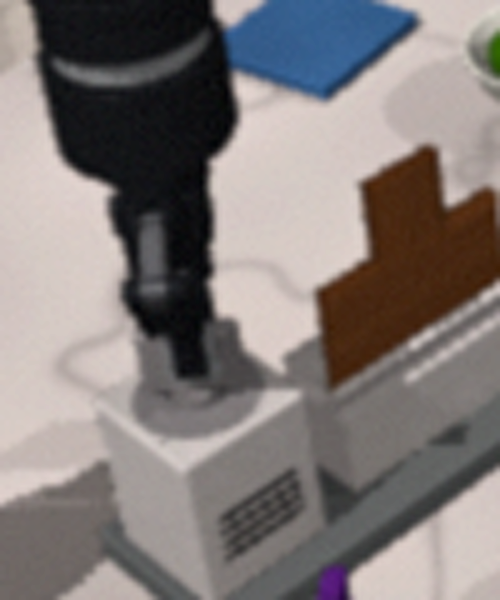

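Request:
{"op": "play_rows", "data": {
  "motion": [
    [-0.001,-0.001,-0.001,3],
    [-0.001,-0.001,-0.001,6],
    [-0.001,-0.001,-0.001,9],
    [-0.001,-0.001,-0.001,12],
    [-0.001,-0.001,-0.001,15],
    [-0.001,-0.001,-0.001,18],
    [-0.001,-0.001,-0.001,20],
    [-0.001,-0.001,-0.001,20]
  ]
}}

```text
time: 27.03
tcp_pos: [0.5276, 0.3514, 0.1272]
tool_rot: [0.627, -0.331, 0.328, -0.625]
force: [-3.4, 3.1, -0.8]
grip_width: 0.0093
```

Run:
```python
from look import *
s,_=info();print(s['torque'])
```

```text
t 27.03 tcp [0.5276 0.3514 0.1272]  x-yaw -55.55 tilt 0.24 w 0.0093 F [-3.4  3.1 -0.8] j [ 0.47  0.56 -0.1   0.91  0.    3.01]
[0.68743624 0.77921307 0.15581271]
```

Request:
{"op": "play_rows", "data": {
  "motion": [
    [0,0,0,1],
    [0,0,0,2],
    [0,0,0,3],
    [0,0,0,4],
    [0,0,0,4],
    [0,0,0,4],
    [0,0,0,4],
    [0,0,0,4]
  ]
}}

```text
time: 27.7
tcp_pos: [0.5277, 0.3514, 0.1273]
tool_rot: [0.615, -0.351, 0.349, -0.613]
force: [-3.9, 1.9, -0.4]
grip_width: 0.0094
```

Run:
```python
from look import *
s,_=info();print(s['torque'])
```

```text
t 27.70 tcp [0.5277 0.3514 0.1273]  x-yaw -59.36 tilt 0.22 w 0.0094 F [-3.9  1.9 -0.4] j [ 0.47  0.56 -0.1   0.91  0.    3.08]
[0.61101235 0.86412861 1.20137911]
```

Request:
{"op": "play_rows", "data": {
  "motion": [
    [0,0,0,0],
    [0,0,0,0],
    [0,0,0,0],
    [0,0,0,0],
    [0,0,0,0],
    [0,0,0,0],
    [0,-0.01,0,0],
    [0,-0.025,0,0]
  ],
  "claw": 0.04
}}

```text
time: 28.37
tcp_pos: [0.5286, 0.3511, 0.1525]
tool_rot: [0.615, -0.352, 0.351, -0.613]
force: [-0.3, -1.3, 0.0]
grip_width: 0.0402
```

Request:
{"op": "play_rows", "data": {
  "motion": [
    [0,-0.03,0,-6],
    [0,-0.055,0,-13],
    [0,-0.07,0,-20],
    [0,-0.075,0,-27],
    [0,-0.075,0,-34],
    [0,-0.075,0,-41],
    [0,-0.075,0,-48],
    [0,-0.075,0,-55]
  ]
}}

```text
time: 29.03
tcp_pos: [0.5298, 0.3518, 0.2294]
tool_rot: [-0.707, 0.026, -0.026, 0.707]
force: [-0.4, 0.8, 0.4]
grip_width: 0.0401
```

Run:
```python
from look import *
info()
o=look('u')
cv2.imwrite('pics/pp_side.png',o['side'])
zoom(o['side'],(190,200,290,310),5,'pics/u2.png');zoom(o['top'],(160,150,270,240),6,'pics/u1.png')
```

```text
t 29.03 tcp [0.5298 0.3518 0.2294]  x-yaw -4.23 tilt 0.06 w 0.0401 F [-0.4  0.8  0.4] j [ 0.47  0.49  0.05  1.13 -0.    2.11]
```

View pics/u2.png

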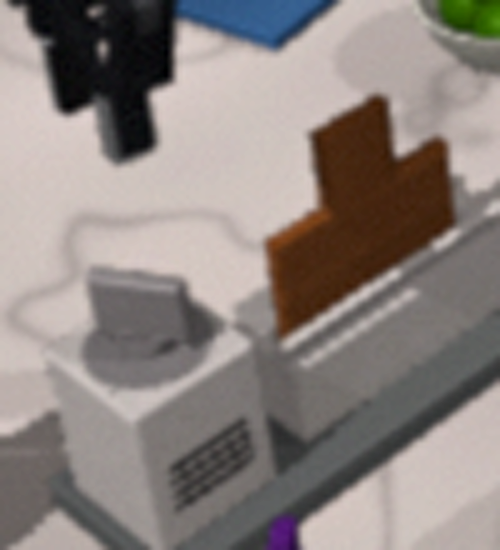

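View pics/u1.png

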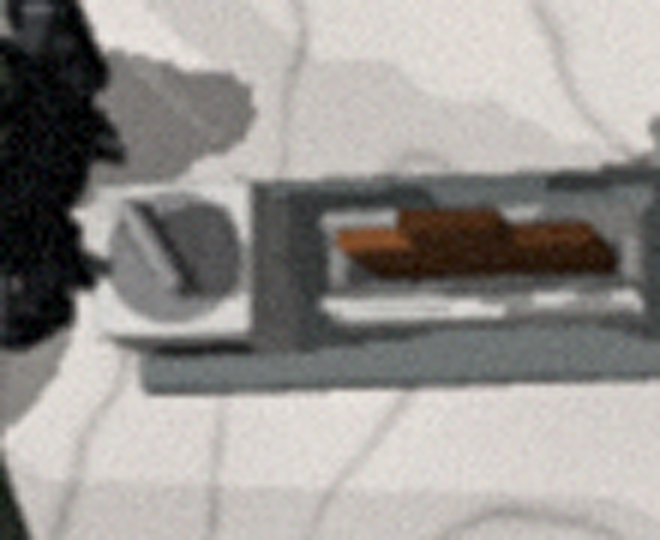

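```bash
cat > fin.py <<'E'
from ov import *
t=cv2.imread("pics/top_u.png");s=cv2.imread("pics/side_u.png")
C=(255,255,0);Y=(0,255,255)
a=.061
sl=[.5385,.2225,a]; r=[.541,-.2757,.0925]
bx=[((-.005,.005,-.022,.022,.12,.165),sl,C),((-.005,.005,-.056,.056,.02,.12),sl,C)]
draw(t,'top',sl,bx,(205,165,285,225),9,'pics/v1.png');draw(s,'side',sl,bx,(230,205,300,285),7,'pics/v2.png')
bx=[((-.005,.005,-.06,.06,.012,.137),r,C),((-.065,-.055,-.06,.06,.012,.097),r,Y)]
draw(t,'top',r,bx,(380,155,470,245),6,'pics/v3.png');draw(s,'side',r,bx,(330,135,430,225),6,'pics/v4.png')
for i,j,o in((1,2,'w1'),(3,4,'w2')):
    A,B=cv2.imread(f'pics/v{i}.png'),cv2.imread(f'pics/v{j}.png')
    h=400;m=np.hstack([cv2.resize(x,(int(x.shape[1]*h/x.shape[0]),h)) for x in(A,B)]);f=min(1,800/m.shape[1]);cv2.imwrite(f'pics/{o}.png',cv2.resize(m,None,fx=f,fy=f))
E
python3 fin.py
```

```text
(no output)
```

View pics/w1.png

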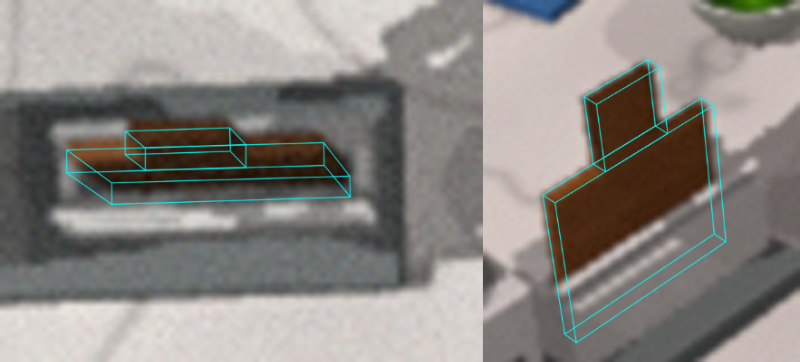

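View pics/w2.png

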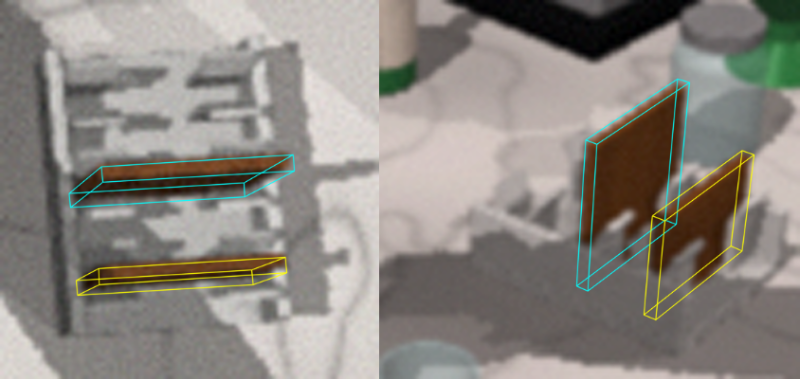

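Run:
```python
from plant import job,status
print(status.sense()['time'],status.sense()['force']); print(job.hand_in())
```

```text
29.1333 [-0.13304147 -0.62796278  1.0669045 ]
the job is handed in; nothing more can be done
None
```

The job is done and handed in at about 29 s of the 72 s allowed. `hand_in` reports no verdict, so what follows rests on my own checks.

- **Plain board:** I lifted it out of the dryer and lowered it into the rack's middle slot. It met the floor at about 7 N, and I let go there. The final overlays match a fully seated, upright board in both views. The low board lined up with its place in the rack.
- **Paddle board:** I lifted it out of the rack and lowered it into the dryer's slot. I pressed it down until the force rose to 15 N with no further travel, then let go. The side view matches the seated height. The top view shows the board 3–4 mm farther in +x than my slot estimate, which is within the slot's play.
- **Timer key:** I turned it clockwise about 138° in one grip. Over the last 4° the torque jumped from 0.16 to 1.2 N m, which I took as the stop. The pictures afterwards show the key at the expected angle.
- **Last state:** The gripper was open about 80 mm above the key and touching nothing, with force readings at noise level. The arm passed well clear of the bystanders, and no contact showed, but I did not measure their positions again.
- **Known discrepancy:** The two cameras disagreed by a few millimetres throughout. I set the slot alignment by comparing the board with the slot in the same picture, not by absolute positions.

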